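# Slide the tall microphone home in its charging dock

### The arm

A 6-joint arm with a two-finger parallel gripper is mounted at the origin on the work surface. World frame = base frame: x ahead of the robot, y to its left, z up, the work surface at z = 0. Lengths are in m, angles in degrees, forces in N, time in s.
With the tool pointing down it reaches from about 0.4 to 0.825 m from the base axis. Payload 7 kg.
Tool frame: the origin (TCP) lies midway between the tips of the shut fingers; the grasp point (between the pads) lies 19 mm behind it; z points along the fingers, y is the line along which they close (so a half turn about z gives the same grasp; the last joint's range is limited). The gripper opens to 88 mm and grips with 3 to 60 N. Pads are 19 mm wide; open, the fingers measure 130 mm over their backs; the gripper's body (78 mm by 193 mm) begins 47 mm behind the grasp point.
Start: joints at [-56.946, 20.546, 0.682, 0, -70.136, -16.507], TCP at [0.192, -0.647, 0.195] pointing down, gripper open.
Joint ranges: [-176.03, 176.03], [-82.01, 121.73], [-58.28, 71.71], [-173.87, 95.51], [-174.79, -0.11], [-173.66, 173.66]. Speed limits (degrees/s): [136.94, 136.94, 172.46, 180, 180, 180].

### API

Orientations are given as [roll, pitch, yaw] about the fixed x, y, z axes, in that order (R = Rz(yaw) Ry(pitch) Rx(roll)).
In Python, from plant import telemetry, viewer, workorder gives the robot as it stands. The module is installed in compiled form; this text tells all that it offers.
- The arm moves only by the tool carry_out, never from a script. Its argument "rows" is a list of rows, each a list of 6 numbers: the shift along the tool's x, y, z in m, then the turn, a rotation vector about the tool's x, y, z in rad. In form: [[tx, ty, tz, ax, ay, az], ...]. A call has 1 to 8 rows; each row is the pose to reach, as a shift and turn from the pose commanded when the call began, along the tool's axes at that moment; what a row does not reach only later rows make up. A row lasts 1/8 s, in which the tool goes at most 62.5 mm and 10.7 degrees, less where a joint would pass 70% of its speed; a pose out of reach is approached as far as the arm can. A call with a gripper value outside its range is refused whole. "grip" is the gripper's target within -1 to 1 (fully open at 1, half-way at 0, shut at -1), set as the call begins (left out, the last holds). The fingers move at their own pace and stop on an object; the grip force is fixed at half the most. Time passes only in rows, so rows that repeat a pose let the fingers close. It gives the time, the measured TCP pose, the force, the opening and the grip force at its end, in the units of the state.
- telemetry.get_obs(): the state, without advancing time (a new reading comes with each control period).
- viewer.snapshot(name): name is "side" or "top"; returns the picture (400x640x3 uint8, red, green, blue); there is no depth.
- viewer.camera_info(name): a dict with "intrinsics" (3x3 intrinsics, pixels), "extrinsics" (4x4, takes a point from camera to world coordinates). Camera axes: x right, y down, z forward; pixel columns grow to the right and rows downward; lengths in m; the calibration is good to about 2 mm. A picture is of the moment at which its call begins. camera_info takes no time and is no camera call.
- workorder.close_job(): hands the job in; it is judged then, once.
The state is a dict: "clock": time; "joint_pos": joint angles; "qvel": joint speeds; "tau": joint torques, N m; "tool_pos": TCP position; "orientation": TCP orientation; "force": force on the tool from outside, world axes, zero at the start; "moment": the same for the moment, N m; "opening": finger opening in m; "gripper_force": force on a finger pad.
Only numpy, scipy, OpenCV 4.12 (cv2) and the standard library are available. Lean on these libraries where they do the work, as an engineer would, in place of code of your own. Each camera call takes 0.05 s, during which the arm holds its last target. There are 200 camera calls.

### The job

Push the taller of the two table microphones gently across the table, touching it only at its low round foot so that it slides upright, until it stands fully home against the back of the grey charging dock; then press the round key on the dock all the way down and let go. Do not grip, lift or tip the microphone, and leave everything else standing where it is.

Things in the scene. Friction and masses are not known exactly. Their poses are not given: they have to be found in the camera images.
- mic: the tall black wireless table microphone, 270 mm tall: a smooth round foot 68 mm in diameter and 36 mm tall, a steel stem 18 mm in diameter up to 85 mm, then the head. Stands loose on the table, mass about 0.5 kg; pushed at its head it tips over. Origin: centre of the foot's underside; z along its axis, upwards
- mic_head: the tall microphone's head, fixed to it: a cylinder 48 mm in diameter from 85 mm to 270 mm above the table, on the same axis. The robot must not touch it. Origin: the same point and axes as the microphone's, on the foot's underside
- dock: the fixed grey charging dock, open at its front, where the bare table runs on into the bay (no sill). Origin: on the table at the centre of the bay; x points level into the dock (the push direction), y left, z up. Back wall face at x = 34 mm, to x = 84 mm, 45 mm tall, with slanted corners. On the right a panel 28 mm tall (x -45 to 45, y -170 to -95 mm) carries the key
- bay (a point): the dock's origin, same axes: where the middle of the foot's underside stands when home. Beside it the bay's side walls, 30 mm tall, 12 mm thick, 78 mm apart, run from x = 30 mm forward to x = -12 mm; from there two walls of the same height flare outwards at 44 degrees to a mouth about 170 mm wide at x = -60 mm
- key_top (a point): centre of the top of the round grey push key, 32 mm in diameter, on the dock's right-hand panel, 50 mm above the table, straight right (-y of the dock) of the bay centre by 135 mm. Pressed straight down
- key (a joint): travel of the key in m: 0 when up, 0.006 when fully down; its spring needs about 5 N at the bottom and lifts it again when let go
- short_mic: the shorter of two alike table microphones, 175 mm tall, round foot 68 mm in diameter and 36 mm tall; not to be moved. Origin: centre of the foot's underside
- bottle: green glass bottle, 64 mm in diameter, 200 mm tall, a bystander. Origin: centre of its underside
- mug: white mug, 80 mm in diameter, 90 mm tall, a bystander. Origin: centre of its underside
- jar: glass jar with brass-coloured lid, 72 mm in diameter, 100 mm tall, a bystander. Origin: centre of its underside
- wrench: steel wrench lying flat, a bystander. Origin: near its middle
- tape_roll: white disc-shaped roll of tape lying flat, 90 mm in diameter, 30 mm tall, a bystander. Origin: centre of its underside

How it is judged:
By the outcome, as a careful person would: the job done as asked, in the order asked, and still so for the second after the job is handed in, with the robot touching nothing.
It also fails if it takes over 61 s, if anything falls off the work surface, if the arm or the gripper's body presses on something with over 40 N, if the wrist force passes 120 N, or if a joint passes its speed limit or range.

## Working session

There is one attempt and no reset: what is moved stays moved. The work goes in short steps, Python scripts to look and compute and a tool call to move; the robot and the scene stay as the last step left them, time stands still between calls to the robot, and variables do not carry over. Pictures are saved under pics/ and viewed, at most 10 in all, crops included, and the job is handed in when it is done.

Besides the shell and the picture viewer there is one more tool, called after "Emit:" in YAML: its name, and indented under it one key for each argument. carry_out: Moves the arm, as the interface text tells. Its arguments: {"type":"object","properties":{"rows":{"type":"array"},"grip":{"type":"number"}},"required":["rows"]}

```bash
mkdir -p pics
python3 - <<'E'
from plant import telemetry, viewer
import cv2,numpy as np
for n in("side","top"):
    im=viewer.snapshot(n); cv2.imwrite(f"pics/{n}0.png",im[:,:,::-1]); np.save(f"{n}.npy",im)
    c=viewer.camera_info(n); print(n,np.round(c["intrinsics"],1).tolist(),np.round(c["extrinsics"],3).tolist())
o=telemetry.get_obs(); print({k:np.round(v,3) for k,v in o.items()})
E
```

```text
side [[397.0, 0.0, 318.5], [0.0, 397.0, 201.9], [0.0, 0.0, 1.0]] [[-0.89, -0.331, 0.313, 0.3], [-0.455, 0.624, -0.635, 0.618], [0.015, -0.708, -0.706, 0.745], [0.0, 0.0, 0.0, 1.0]]
top [[386.7, 0.0, 320.5], [0.0, 386.7, 196.6], [0.0, 0.0, 1.0]] [[0.003, -0.997, 0.082, 0.534], [-1.0, -0.005, -0.02, 0.032], [0.02, -0.081, -0.996, 0.913], [0.0, 0.0, 0.0, 1.0]]
{'clock': np.float64(0.1), 'joint_pos': array([-5.6947e+01,  2.0588e+01,  6.4100e-01, -1.8000e-02, -7.0138e+01,
       -1.6506e+01]), 'qvel': array([-0.107, -0.006,  0.049,  0.061,  0.025,  0.029]), 'tau': array([-1.0000e-03, -5.8416e+01,  2.9375e+01,  7.0160e+00,  1.0000e-02,
       -0.0000e+00]), 'tool_pos': array([ 0.192, -0.647,  0.194]), 'orientation': array([ 1.79914e+02, -8.00000e-03, -1.63459e+02]), 'force': array([-0.32 , -0.081, -0.462]), 'moment': array([ 0.029, -0.004, -0.013]), 'gripper_force': np.float64(0.0), 'opening': np.float64(0.088)}
```

View pics/side0.png

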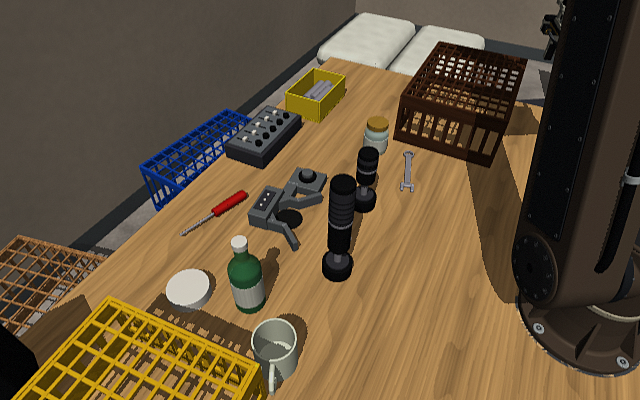

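View pics/top0.png

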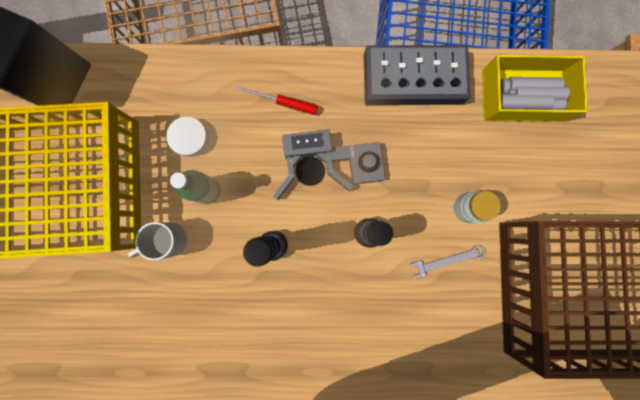

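The side view shows the tall mic's foot at about (337,265), the bay with a dark disc at (289,217), the key at (307,174) and the short mic's foot at (366,200). In the top view the tall mic's foot is at about (275,243), the dock back at (308,142), the disc at (310,170) and the key at (368,160).

```bash
cat > h.py <<'E'
import numpy as np,cv2
from plant import viewer
def ray(n,u,v,z):
    c=viewer.camera_info(n);K=np.array(c["intrinsics"]);T=np.array(c["extrinsics"])
    d=T[:3,:3]@np.linalg.solve(K,[u,v,1]);o=T[:3,3];return o+d*(z-o[2])/d[2]
def proj(n,p):
    c=viewer.camera_info(n);K=np.array(c["intrinsics"]);T=np.linalg.inv(np.array(c["extrinsics"]))
    q=K@(T[:3,:3]@np.array(p)+T[:3,3]);return q[:2]/q[2]
E
python3 - <<'E'
from h import *
t=np.load("top.npy");s=np.load("side.npy")
a=cv2.resize(t[120:270,230:400],None,fx=4,fy=4,interpolation=cv2.INTER_CUBIC)[:600]
b=cv2.resize(s[155:290,240:390],None,fx=4.4,fy=4.4,interpolation=cv2.INTER_CUBIC)[:600]
cv2.imwrite("pics/topc.png",a[:,:,::-1]);cv2.imwrite("pics/sidec.png",b[:,:,::-1])
P=lambda l,*a:print(l,np.round(ray(*a),3))
P("mic t","top",275,243,.03);P("mic s","side",337,265,.018)
P("disc t","top",310,170,0);P("disc s","side",289,217,0)
P("key t","top",368,160,.05);P("key s","side",307,174,.05)
P("short","top",368,232,.03);P("short s","side",366,200,.018)
P("bottle","side",248,295,.03);P("mug","side",274,345,.045);P("tape","top",187,136,.03)
P("dockback L","top",284,137,.045);P("dockback R","top",329,132,.045)
E
```

```text
mic t [0.5   0.117 0.03 ]
mic s [0.494 0.123 0.018]
disc t [0.672 0.039 0.   ]
disc s [0.671 0.032 0.   ]
key t [ 0.688 -0.092  0.05 ]
key s [ 0.682 -0.086  0.05 ]
short [ 0.525 -0.094  0.03 ]
short s [ 0.515 -0.1    0.018]
bottle [0.621 0.285 0.03 ]
mug [0.513 0.357 0.045]
tape [0.744 0.323 0.03 ]
dockback L [0.74  0.099 0.045]
dockback R [ 0.753 -0.004  0.045]
```

View pics/topc.png

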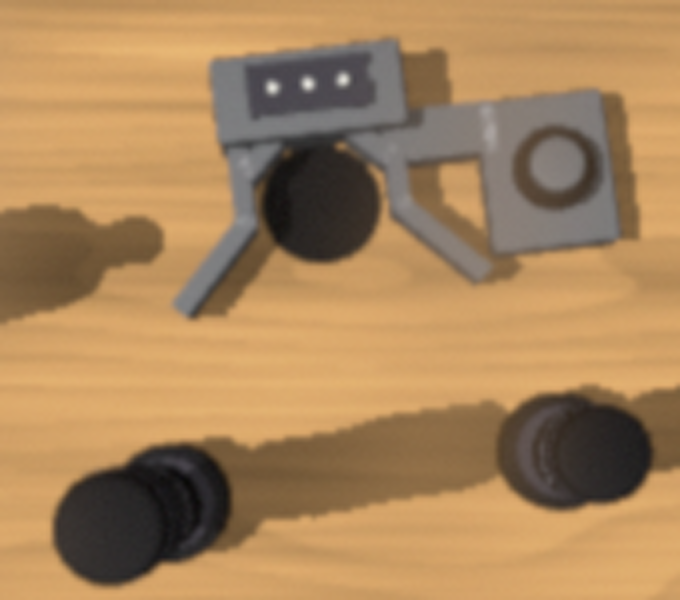

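View pics/sidec.png

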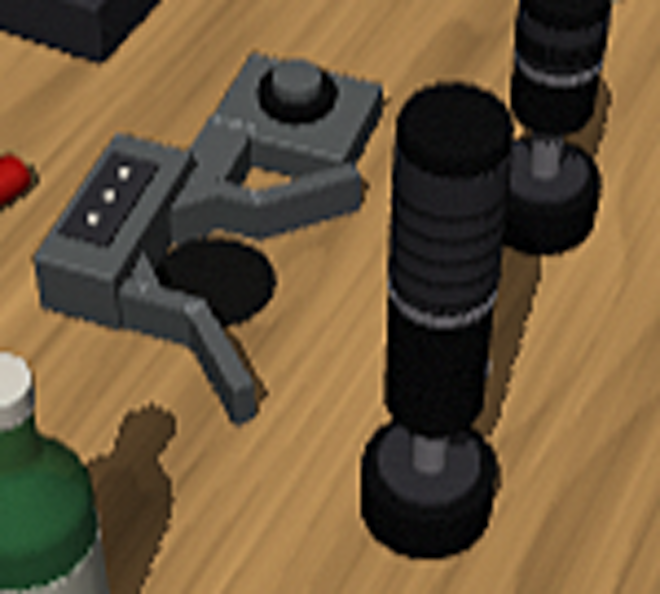

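The top crop shows the bay disc centred at (310.3,170.5) in full-image pixels, the key cap at (369.3,160.5) and the tall mic's foot at (272.8,245.5). In the side crop the rim of the tall mic's foot is at about (337.7,260). The tool will tilt back about 40° so its body clears the head, and the two partly open fingertips will cradle the foot.

```bash
cat >> h.py <<'E'
from scipy.spatial.transform import Rotation as Ro
from plant import telemetry
def Rt(psi,th):
    p,t=np.radians([psi,th]);f=np.array([np.cos(p),np.sin(p),0]);l=np.array([-f[1],f[0],0]);u=np.array([0,0,1.])
    return np.c_[-u*np.sin(t)-f*np.cos(t),l,f*np.sin(t)-u*np.cos(t)]
def cur():
    o=telemetry.get_obs();return np.array(o["tool_pos"]),Ro.from_euler("xyz",o["orientation"],degrees=True).as_matrix()
def rows(p0,R0,*tg):
    for p,psi,th in tg:
        R=Rt(psi,th);print(np.round(np.r_[R0.T@(np.array(p)-p0),Ro.from_matrix(R0.T@R).as_rotvec()],4).tolist())
    return np.array(p),R
E
python3 - <<'E'
from h import *
P=lambda l,*a:print(l,np.round(ray(*a),4))
P("mic t","top",272.8,245.5,.03);P("mic s","side",337.7,260,.036)
P("bay","top",310.3,170.5,0);P("key","top",369.3,160.5,.05)
P("key s","side",307.2,173.3,.05)
p,R=cur()
p,R=rows(p,R,((.40,-.25,.38),10,20)); p,R=rows(p,R,((.40,.15,.36),-20,40)); rows(p,R,((.42,.145,.10),-20,40),((.42,.145,.013),-20,40))
E
```

```text
mic t [0.4944 0.1223 0.03  ]
mic s [0.4933 0.1226 0.036 ]
bay [0.6705 0.0387 0.    ]
key [ 0.6867 -0.0949  0.05  ]
key s [ 0.6829 -0.0887  0.05  ]
[-0.3122, 0.3213, -0.1856, 0.0214, -0.3489, 0.1127]
[-0.0584, 0.3939, 0.0426, 0.2631, -0.341, 0.4557]
[0.1514, 0.0021, 0.2124, 0.0, 0.0, 0.0]
[0.2073, 0.0021, 0.279, 0.0, 0.0, 0.0]
```

Emit:
carry_out:
  rows:
    - [0,0,-0.06,0,0,0]
    - [0,0,-0.12,0,0,0]
    - [0,0,-0.18,0,0,0]
    - [0,0,-0.2,0,0,0]
    - [-0.04,0.04,-0.2,0,0,0]
    - [-0.08,0.08,-0.2,0,0,0]
    - [-0.12,0.12,-0.2,0,0,0]
    - [-0.16,0.16,-0.2,0,0,0]
  grip: -0.1

```text
clock: 1.1
tool_pos: [0.3005, -0.4463, 0.3943]
orientation: [180.0, -0.0, -163.5]
force: [1.1, -0.4, 1.0]
opening: 0.0395
gripper_force: 0.0
```

Run:
```python
from h import *
o=telemetry.get_obs();print(o["clock"],np.round(o["tool_pos"],3),np.round(o["force"],1),o["opening"])
p,R=cur()
p,R=rows(p,R,((.40,-.15,.38),5,20)); p,R=rows(p,R,((.415,.15,.32),-20,40)); rows(p,R,((.415,.152,.10),-20,40),((.415,.152,.014),-20,40))
```

```text
1.1 [ 0.3   -0.446  0.394] [ 1.1 -0.4  1. ] 0.039465765533826636
[-0.1797, 0.2558, 0.0145, 0.0357, -0.3481, 0.199]
[-0.0181, 0.2976, 0.0704, 0.2193, -0.3435, 0.3798]
[0.1419, 0.0019, 0.1681, 0.0, 0.0, 0.0]
[0.1972, 0.0019, 0.234, 0.0, 0.0, 0.0]
```

Emit:
carry_out:
  rows:
    - [-0.03,0.045,0,0.006,-0.06,0.03]
    - [-0.06,0.09,0,0.012,-0.12,0.07]
    - [-0.1,0.14,0.005,0.02,-0.19,0.11]
    - [-0.14,0.19,0.01,0.028,-0.27,0.15]
    - [-0.18,0.255,0.0145,0.036,-0.348,0.2]
    - [-0.18,0.255,0.0145,0.036,-0.348,0.2]

```text
clock: 1.85
tool_pos: [0.399, -0.1496, 0.3803]
orientation: [180.0, 20.2, -174.9]
force: [0.8, -0.3, -0.6]
opening: 0.0396
gripper_force: 0.0
```

Emit:
carry_out:
  rows:
    - [-0.003,0.05,0.012,0.036,-0.057,0.063]
    - [-0.006,0.1,0.024,0.073,-0.114,0.126]
    - [-0.009,0.15,0.036,0.11,-0.171,0.19]
    - [-0.012,0.2,0.048,0.146,-0.229,0.253]
    - [-0.015,0.25,0.06,0.183,-0.286,0.316]
    - [-0.018,0.298,0.07,0.219,-0.3435,0.38]
    - [-0.018,0.298,0.07,0.219,-0.3435,0.38]

```text
clock: 2.72
tool_pos: [0.4873, 0.0112, 0.3686]
orientation: [-179.6, 35.9, 164.1]
force: [-0.1, -0.2, 0.3]
opening: 0.0393
gripper_force: 0.0
```

Run:
```python
from h import *
o=telemetry.get_obs();print(o["clock"],np.round(o["tool_pos"],4),np.round(o["joint_pos"],1),np.round(o["force"],1))
p,R=cur()
rows(p,R,((.415,.152,.10),-20,40),((.415,.152,.014),-20,40))
```

```text
2.725 [0.4873 0.0112 0.3686] [  51.3  -24.9  -44.5   38.3  -61.3 -173.6] [-0.1 -0.2  0.3]
[0.2451, 0.1166, 0.1533, 0.0367, -0.0712, 0.0563]
[0.2956, 0.1171, 0.223, 0.0367, -0.0712, 0.0563]
```

Joint 6 ran to its limit, so I'll turn the tool half a turn and come in from the left-rear (heading -45°), which is comfortably reachable.

Run:
```python
from h import *
p,R=cur()
p,R=rows(p,R,((.48,.0,.40),30,0))
p,R=rows(p,R,((.48,.0,.40),95,0))
p,R=rows(p,R,((.44,.17,.36),135,-35))
p,R=rows(p,R,((.447,.169,.10),135,-35),((.447,.169,.014),135,-35))
```

```text
[-0.0152, -0.013, -0.0277, -0.2574, 0.5897, -0.7768]
[0.0, 0.0, 0.0, 0.0, 0.0, -1.1345]
[-0.1728, 0.025, 0.04, 0.2131, 0.5855, -0.6759]
[-0.1445, -0.0042, 0.2162, 0.0, 0.0, 0.0]
[-0.1938, -0.0042, 0.2867, 0.0, 0.0, 0.0]
```

Emit:
carry_out:
  rows:
    - [-0.003,-0.002,-0.005,-0.045,0.1,-0.135]
    - [-0.006,-0.005,-0.01,-0.09,0.2,-0.27]
    - [-0.009,-0.007,-0.015,-0.135,0.31,-0.41]
    - [-0.011,-0.009,-0.02,-0.18,0.41,-0.54]
    - [-0.013,-0.011,-0.024,-0.22,0.5,-0.66]
    - [-0.015,-0.013,-0.028,-0.257,0.59,-0.777]
    - [-0.015,-0.013,-0.028,-0.257,0.59,-0.777]
    - [-0.015,-0.013,-0.028,-0.257,0.59,-0.777]

```text
clock: 3.72
tool_pos: [0.4792, -0.0019, 0.4]
orientation: [179.9, 0.0, -150.4]
force: [-0.8, -0.1, -0.3]
opening: 0.0395
gripper_force: 0.0
```

Emit:
carry_out:
  rows:
    - [0,0,0,0,0,-0.17]
    - [0,0,0,0,0,-0.34]
    - [0,0,0,0,0,-0.51]
    - [0,0,0,0,0,-0.68]
    - [0,0,0,0,0,-0.85]
    - [0,0,0,0,0,-1.02]
    - [0,0,0,0,0,-1.135]
    - [0,0,0,0,0,-1.135]

```text
clock: 4.72
tool_pos: [0.4781, -0.0018, 0.4015]
orientation: [-179.9, 0.1, -85.3]
force: [-0.7, 1.3, 0.5]
opening: 0.0398
gripper_force: 0.0
```

Run:
```python
from h import *
o=telemetry.get_obs();print(o["clock"],np.round(o["tool_pos"],4),np.round(o["orientation"],1),np.round(o["joint_pos"],1),np.round(o["force"],1))
p,R=cur()
p,R=rows(p,R,((.44,.17,.36),135,-35))
```

```text
4.725 [ 0.4781 -0.0018  0.4015] [-1.799e+02  1.000e-01 -8.530e+01] [ 23.4  -2.5  -1.1  -0.1 -91.3 -18.7] [-0.7  1.3  0.5]
[-0.1742, 0.024, 0.0417, 0.2116, 0.586, -0.6818]
```

Emit:
carry_out:
  rows:
    - [-0.025,0.003,0,0.03,0.084,-0.097]
    - [-0.05,0.007,0,0.06,0.167,-0.195]
    - [-0.075,0.01,0.006,0.09,0.25,-0.29]
    - [-0.1,0.014,0.013,0.12,0.335,-0.39]
    - [-0.125,0.017,0.02,0.15,0.42,-0.487]
    - [-0.15,0.02,0.03,0.18,0.5,-0.585]
    - [-0.174,0.024,0.042,0.2116,0.586,-0.682]
    - [-0.174,0.024,0.042,0.2116,0.586,-0.682]

```text
clock: 5.72
tool_pos: [0.4394, 0.1707, 0.3577]
orientation: [179.8, -35.0, -44.7]
force: [-0.0, 0.3, 0.6]
opening: 0.0394
gripper_force: 0.0
```

Run:
```python
from h import *
o=telemetry.get_obs();print(o["clock"],np.round(o["tool_pos"],4),np.round(o["orientation"],1),np.round(o["joint_pos"],1),np.round(o["force"],1))
p,R=cur()
rows(p,R,((.447,.169,.10),135,-35),((.447,.169,.014),135,-35))
```

```text
5.725 [0.4394 0.1707 0.3577] [179.8 -35.  -44.7] [ 73.4  -5.9 -30.4  30.5 -84.7 -36.3] [-0.   0.3  0.6]
[-0.1426, -0.0047, 0.2148, -0.0006, -0.0008, 0.0048]
[-0.192, -0.0049, 0.2852, -0.0006, -0.0008, 0.0048]
```

Emit:
carry_out:
  rows:
    - [-0.024,-0.001,0.036,0,0,0]
    - [-0.048,-0.002,0.072,0,0,0.002]
    - [-0.072,-0.003,0.108,0,0,0.003]
    - [-0.096,-0.004,0.144,0,0,0.004]
    - [-0.12,-0.005,0.18,0,0,0.005]
    - [-0.143,-0.005,0.215,0,0,0.005]
    - [-0.165,-0.005,0.247,0,0,0.005]
    - [-0.165,-0.005,0.247,0,0,0.005]

```text
clock: 6.72
tool_pos: [0.4482, 0.1675, 0.0615]
orientation: [-180.0, -35.0, -45.3]
force: [0.5, -0.8, 0.5]
opening: 0.0393
gripper_force: 0.0
```

Run:
```python
from h import *
o=telemetry.get_obs();print(o["clock"],np.round(o["tool_pos"],4),np.round(o["joint_pos"],1),np.round(o["force"],1))
p,R=cur()
rows(p,R,((.447,.169,.014),135,-35))
im=viewer.snapshot("top");im2=viewer.snapshot("side")
cv2.imwrite("pics/a.png",np.vstack([im[100:400],im2[100:]])[:,:,::-1])
```

```text
6.725 [0.4482 0.1675 0.0615] [ 66.8  12.4 -58.   48.  -45.6 -64.2] [ 0.5 -0.8  0.5]
[-0.0288, -0.0002, 0.0379, 0.0031, 0.0008, -0.005]
```

View pics/a.png

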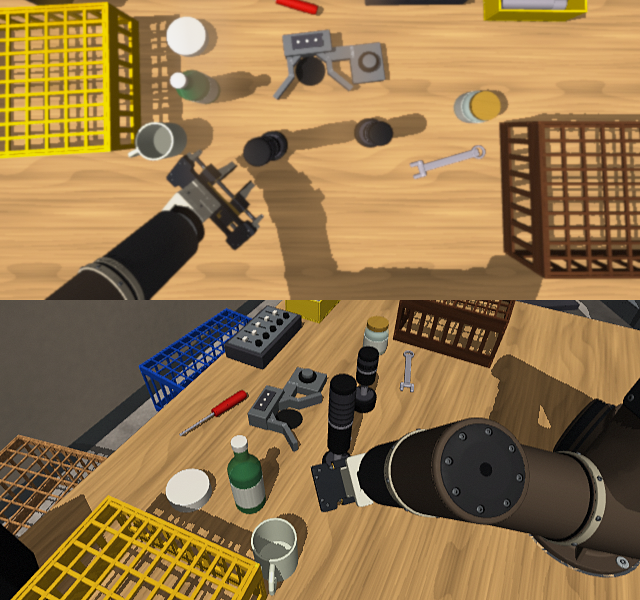

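The fingers are behind the mic, with the gripper's left end near the mug, about (185,160) in the top half of the picture. Joint 3 is at its limit, so I'll turn to heading -55° and move out a little before going lower.

Run:
```python
from h import *
p,R=cur()
p,R=rows(p,R,((.465,.164,.062),125,-35))
rows(p,R,((.465,.164,.014),125,-35))
```

```text
[0.0113, -0.0089, 0.0093, -0.099, 0.0014, 0.1378]
[-0.0275, 0.0, 0.0393, 0.0, 0.0, 0.0]
```

Emit:
carry_out:
  rows:
    - [0.006,-0.0045,0.005,-0.05,0.001,0.07]
    - [0.0113,-0.009,0.0093,-0.099,0.001,0.138]
    - [0.0113,-0.009,0.0093,-0.099,0.001,0.138]

```text
clock: 7.2
tool_pos: [0.4656, 0.166, 0.0623]
orientation: [-179.9, -34.9, -55.0]
force: [-0.2, -0.2, 0.7]
opening: 0.0393
gripper_force: 0.0
```

Emit:
carry_out:
  rows:
    - [-0.007,0,0.01,0,0,0]
    - [-0.014,0,0.02,0,0,0]
    - [-0.021,0,0.03,0,0,0]
    - [-0.0275,0,0.0393,0,0,0]
    - [-0.0275,0,0.0393,0,0,0]

```text
clock: 7.82
tool_pos: [0.4643, 0.1635, 0.0121]
orientation: [179.8, -35.0, -54.8]
force: [0.1, -1.1, 0.4]
opening: 0.0395
gripper_force: 0.0
```

Run:
```python
from h import *
o=telemetry.get_obs();print(o["clock"],np.round(o["tool_pos"],4),np.round(o["orientation"],1),np.round(o["joint_pos"],1),np.round(o["force"],1))
p,R=cur()
d=np.array([np.cos(np.radians(-38)),np.sin(np.radians(-38)),0])
# bay axis end for foot and TCP
bay=np.array([.6705,.038]);a=np.radians(7);end=bay-.06*np.array([np.cos(a),np.sin(a)]);f=np.array([np.cos(np.radians(-55)),np.sin(np.radians(-55))])
print("end foot",end,"end tcp",end-.036*f,"contact tcp",np.array([.494,.1225])-.036*f)
c=np.array([.494,.1225])-.036*f;e=end-.036*f
rows(p,R,((*c,.014),125,-35),((*e,.014),125,-35))
```

```text
7.825 [0.4643 0.1635 0.0121] [179.8 -35.  -54.8] [ 62.7  20.9 -54.5  47.4 -43.6 -70.8] [ 0.1 -1.1  0.4]
end foot [0.61094723 0.03068784] end tcp [0.59029848 0.06017731] contact tcp [0.47335125 0.15198947]
[0.013, -0.0008, 0.0069, 0.0017, -0.0008, 0.0035]
[0.1297, -0.0436, 0.0885, 0.0017, -0.0008, 0.0035]
```

Emit:
carry_out:
  rows:
    - [0.004,0,0.002,0,0,0]
    - [0.008,0,0.0045,0,0,0]
    - [0.012,-0.001,0.007,0,0,0]
    - [0.0155,-0.002,0.0093,0,0,0]
    - [0.019,-0.003,0.0116,0,0,0]
    - [0.0225,-0.0042,0.014,0,0,0]
    - [0.026,-0.0055,0.0165,0,0,0]
    - [0.0295,-0.0068,0.0189,0,0,0]

```text
clock: 8.82
tool_pos: [0.4906, 0.1395, 0.0144]
orientation: [179.9, -35.0, -54.8]
force: [0.3, 0.2, 0.5]
opening: 0.0395
gripper_force: 0.0
```

Run:
```python
from h import *
p,R=cur();print(p)
rows(p,R,((.5903,.0602,.013),125,-35))
im=viewer.snapshot("top");im2=viewer.snapshot("side")
cv2.imwrite("pics/b.png",np.hstack([cv2.resize(im[120:300,170:400],None,fx=1.7,fy=1.7),cv2.resize(im2[120:300,220:450],None,fx=1.7,fy=1.7)])[:,:,::-1])
```

```text
[0.49058464 0.13947589 0.01443895]
[0.0993, -0.036, 0.0712, 0.0, 0.0003, 0.0023]
```

View pics/b.png

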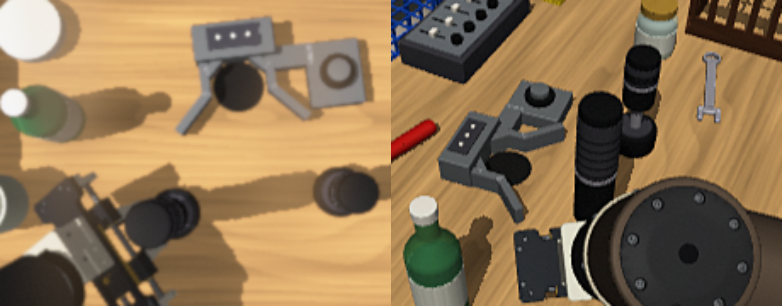

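The top half still has the tall mic's foot at about (273,245), so it has not visibly moved although the tool should be touching. A closer look with the tool point and foot projected in.

Run:
```python
from h import *
p,R=cur()
print("head",ray("top",257.5,251,.27),"tcp px",proj("top",p),proj("side",p))
im=viewer.snapshot("top").copy();im2=viewer.snapshot("side")
big=cv2.resize(im[190:290,210:310],None,fx=6,fy=6,interpolation=cv2.INTER_CUBIC)
def dot(q,c):
    u=(proj("top",q)-[210,190]+.5)*6;cv2.circle(big,tuple(int(v) for v in u),3,c,-1)
dot(p,(255,0,0))
for s in(1,-1):
    dot(p+R[:,1]*s*.0197,(0,255,0));dot(p+R[:,1]*s*.0407,(0,255,0));dot(p+R[:,1]*s*.0197-R[:,0]*-.0095,(255,255,0))
for a in np.linspace(0,6.28,24):dot([.494+.034*np.cos(a),.1225+.034*np.sin(a),.036],(255,0,255))
cv2.imwrite("pics/c.png",big[:,:,::-1])
```

```text
head [0.49604617 0.12283582 0.27      ] tcp px [266.06137048 246.85574144] [335.15199527 271.74132536]
```

View pics/c.png

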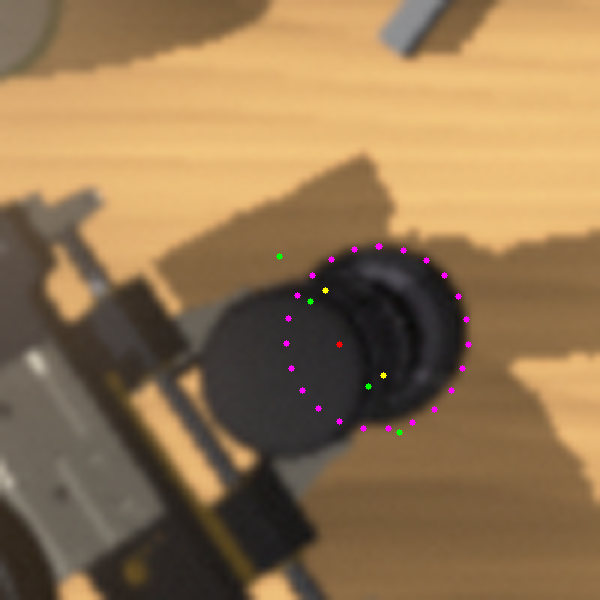

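The projected fingertips fall inside the foot outline although no force is felt. The fingers themselves are hidden under the head at about (265,247), so I'll check the tip geometry in the earlier picture, where they are in the open.

Run:
```python
from h import *
a=cv2.imread("pics/a.png")[:300]
big=cv2.resize(a[30:160,160:290],None,fx=4.6,fy=4.6,interpolation=cv2.INTER_CUBIC)
p=np.array([.4482,.1675,.0615]);R=Rt(135,-35)
def dot(q,c):
    u=(proj("top",q)-[160,130]+.5)*4.6;cv2.circle(big,tuple(int(v) for v in u),3,c,-1)
dot(p,(0,0,255))
for s in(1,-1):
  for x in(.0095,-.0095):
    dot(p+R[:,1]*s*.0197+R[:,0]*x,(0,255,0));dot(p+R[:,1]*s*.0407+R[:,0]*x,(0,255,255))
  dot(p+R[:,1]*s*.0197-R[:,2]*.019,(255,0,255));dot(p+R[:,1]*s*.0197-R[:,2]*.066,(255,0,0))
cv2.imwrite("pics/d.png",big)
```

```text
(no output)
```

View pics/d.png

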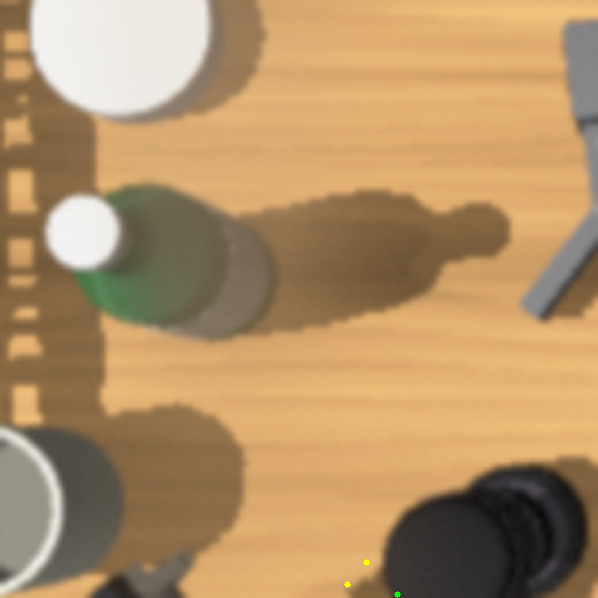

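That crop missed the fingertips: it shows only the bottle and the mic, with the projected tip dots at the lower edge. Here is the right crop.

Run:
```python
from h import *
a=cv2.imread("pics/a.png")[:300]
big=cv2.resize(a[120:250,160:290],None,fx=4.6,fy=4.6,interpolation=cv2.INTER_CUBIC)
p=np.array([.4482,.1675,.0615]);R=Rt(135,-35)
def dot(q,c):
    u=(proj("top",q)-[160,220]+.5)*4.6;cv2.circle(big,tuple(int(v) for v in u),3,c,-1)
dot(p,(0,0,255))
for s in(1,-1):
  for x in(.0095,-.0095):
    dot(p+R[:,1]*s*.0197+R[:,0]*x,(0,255,0));dot(p+R[:,1]*s*.0407+R[:,0]*x,(0,255,255))
  dot(p+R[:,1]*s*.0197-R[:,2]*.019,(255,0,255));dot(p+R[:,1]*s*.0197-R[:,2]*.066,(255,0,0))
cv2.imwrite("pics/e.png",big)
```

```text
(no output)
```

View pics/e.png

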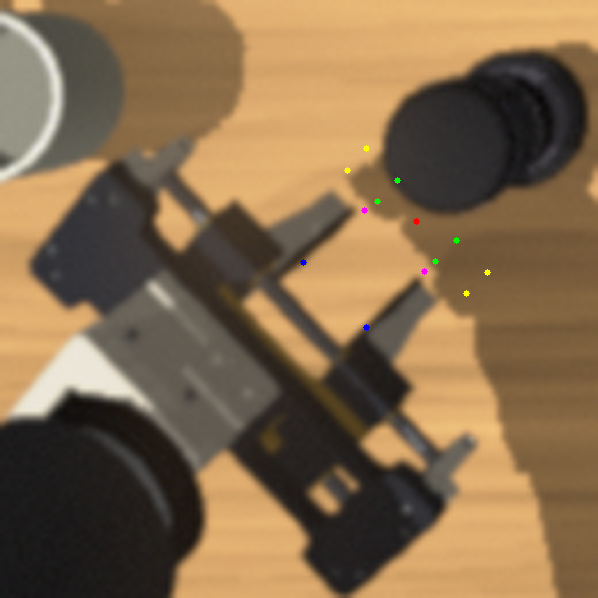

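The real fingertips sit at about (350,208) and (430,292) in the crop. That is about 20 mm behind the projected tips, so the open fingers seem to end short of the TCP. I'll retreat and feel for the table to find the true tip height.

Run:
```python
from h import *
p,R=cur();print(p)
p,R=rows(p,R,((.465,.164,.014),125,-35))
p,R=rows(p,R,((.465,.164,.004),125,-35))
```

```text
[0.49039951 0.13957406 0.01445321]
[-0.0286, 0.0067, -0.0195, 0.0001, 0.0003, 0.0021]
[-0.0057, 0.0, 0.0082, 0.0, 0.0, 0.0]
```

Emit:
carry_out:
  rows:
    - [-0.01,0.002,-0.006,0,0,0]
    - [-0.02,0.004,-0.013,0,0,0]
    - [-0.0286,0.0067,-0.0195,0,0,0]
    - [-0.0286,0.0067,-0.0195,0,0,0]

```text
clock: 9.52
tool_pos: [0.4645, 0.1656, 0.0141]
orientation: [179.9, -35.0, -54.7]
force: [0.4, 0.5, -0.0]
opening: 0.0395
gripper_force: 0.0
```

Emit:
carry_out:
  rows:
    - [-0.0012,0,0.0017,0,0,0]
    - [-0.0024,0,0.0033,0,0,0]
    - [-0.0036,0,0.005,0,0,0]
    - [-0.0036,0,0.005,0,0,0]

```text
clock: 10.02
tool_pos: [0.4649, 0.1638, 0.0077]
orientation: [179.9, -35.0, -54.9]
force: [0.3, 0.0, -0.4]
opening: 0.0393
gripper_force: 0.0
```

Emit:
carry_out:
  rows:
    - [-0.0011,0,0.0016,0,0,0]
    - [-0.0011,0,0.0016,0,0,0]

```text
clock: 10.28
tool_pos: [0.4649, 0.1641, 0.0059]
orientation: [179.9, -35.0, -54.8]
force: [-0.6, -0.3, -0.1]
opening: 0.0394
gripper_force: 0.0
```

Emit:
carry_out:
  rows:
    - [-0.0011,0,0.0016,0,0,0]
    - [-0.0011,0,0.0016,0,0,0]

```text
clock: 10.52
tool_pos: [0.4649, 0.1641, 0.0039]
orientation: [179.9, -35.0, -54.8]
force: [-0.3, 1.3, 0.1]
opening: 0.0396
gripper_force: 0.0
```

Emit:
carry_out:
  rows:
    - [-0.0011,0,0.0016,0,0,0]
    - [-0.0011,0,0.0016,0,0,0]

```text
clock: 10.78
tool_pos: [0.4649, 0.1641, 0.002]
orientation: [179.9, -35.0, -54.8]
force: [-0.6, -0.2, 0.9]
opening: 0.0394
gripper_force: 0.0
```

Emit:
carry_out:
  rows:
    - [-0.0011,0,0.0016,0,0,0]
    - [-0.0011,0,0.0016,0,0,0]

```text
clock: 11.02
tool_pos: [0.4649, 0.1641, 0.0]
orientation: [179.9, -35.0, -54.8]
force: [-0.4, 0.2, 0.4]
opening: 0.0397
gripper_force: 0.0
```

Emit:
carry_out:
  rows:
    - [-0.0011,0,0.0016,0,0,0]
    - [-0.0023,0,0.0033,0,0,0]
    - [-0.0023,0,0.0033,0,0,0]

```text
clock: 11.4
tool_pos: [0.4649, 0.164, -0.004]
orientation: [179.9, -35.0, -54.8]
force: [0.7, -0.0, 0.3]
opening: 0.0392
gripper_force: 0.0
```

Emit:
carry_out:
  rows:
    - [-0.0011,0,0.0016,0,0,0]
    - [-0.0011,0,0.0016,0,0,0]

```text
clock: 11.65
tool_pos: [0.4649, 0.1641, -0.0059]
orientation: [179.9, -35.0, -54.8]
force: [-0.6, -0.6, 0.4]
opening: 0.0394
gripper_force: 0.0
```

Emit:
carry_out:
  rows:
    - [-0.0011,0,0.0016,0,0,0]
    - [-0.0011,0,0.0016,0,0,0]

```text
clock: 11.9
tool_pos: [0.4649, 0.164, -0.0079]
orientation: [179.9, -35.0, -54.8]
force: [-0.0, 0.2, -0.1]
opening: 0.0395
gripper_force: 0.0
```

Run:
```python
from h import *
o=telemetry.get_obs();print(np.round(o["joint_pos"],1))
im=viewer.snapshot("top");im2=viewer.snapshot("side");np.save("t2.npy",im);np.save("s2.npy",im2)
```

```text
[ 61.5  22.8 -55.9  51.3 -41.1 -74.4]
```

Emit:
carry_out:
  rows:
    - [-0.0011,0,0.0016,0,0,0]
    - [-0.0011,0,0.0016,0,0,0]

```text
clock: 12.25
tool_pos: [0.4649, 0.164, -0.0098]
orientation: [179.9, -35.0, -54.8]
force: [-0.0, -0.2, 0.0]
opening: 0.0393
gripper_force: 0.0
```

Emit:
carry_out:
  rows:
    - [-0.0011,0,0.0016,0,0,0]
    - [-0.0011,0,0.0016,0,0,0]

```text
clock: 12.5
tool_pos: [0.4649, 0.1639, -0.0118]
orientation: [179.9, -35.0, -54.8]
force: [0.8, -0.9, 0.4]
opening: 0.04
gripper_force: 0.0
```

Emit:
carry_out:
  rows:
    - [-0.0011,0,0.0016,0,0,0]
    - [-0.0011,0,0.0016,0,0,0]

```text
clock: 12.75
tool_pos: [0.4649, 0.164, -0.0137]
orientation: [179.9, -35.0, -54.8]
force: [0.1, -0.8, 0.1]
opening: 0.0396
gripper_force: 0.0
```

Emit:
carry_out:
  rows:
    - [-0.0011,0,0.0016,0,0,0]
    - [-0.0011,0,0.0016,0,0,0]

```text
clock: 13.0
tool_pos: [0.4649, 0.1639, -0.0157]
orientation: [179.9, -35.0, -54.8]
force: [0.3, -1.0, -0.1]
opening: 0.0396
gripper_force: 0.0
```

Emit:
carry_out:
  rows:
    - [-0.0011,0,0.0016,0,0,0]
    - [-0.0011,0,0.0016,0,0,0]

```text
clock: 13.25
tool_pos: [0.465, 0.164, -0.0176]
orientation: [179.9, -35.0, -54.8]
force: [0.4, -0.0, 0.5]
opening: 0.0397
gripper_force: 0.0
```

Emit:
carry_out:
  rows:
    - [-0.0011,0,0.0016,0,0,0]
    - [-0.0011,0,0.0016,0,0,0]

```text
clock: 13.5
tool_pos: [0.4649, 0.1639, -0.0196]
orientation: [179.9, -35.0, -54.8]
force: [0.4, -0.1, -0.2]
opening: 0.0393
gripper_force: 0.0
```

Run:
```python
from h import *
o=telemetry.get_obs();print(o["clock"],np.round(o["joint_pos"],1),o["force"],o["tool_pos"])
```

```text
13.5 [ 60.7  24.  -56.7  53.8 -39.8 -76.6] [ 0.40872562 -0.09814602 -0.2224637 ] [ 0.46494562  0.16388188 -0.01955412]
```

Emit:
carry_out:
  rows:
    - [-0.0011,0,0.0016,0,0,0]
    - [-0.0011,0,0.0016,0,0,0]

```text
clock: 13.75
tool_pos: [0.4653, 0.164, -0.021]
orientation: [179.9, -35.0, -54.8]
force: [-1.5, 0.4, 6.3]
opening: 0.0396
gripper_force: 2.7
```

Emit:
carry_out:
  rows:
    - [-0.0011,0,0.0016,0,0,0]
    - [-0.0011,0,0.0016,0,0,0]

```text
clock: 14.0
tool_pos: [0.4656, 0.164, -0.0218]
orientation: [-180.0, -35.1, -54.9]
force: [-9.5, 2.3, 21.1]
opening: 0.0397
gripper_force: 10.5
```

Emit:
carry_out:
  rows:
    - [-0.0011,0,0.0016,0,0,0]
    - [-0.0011,0,0.0016,0,0,0]

```text
clock: 14.25
tool_pos: [0.4659, 0.164, -0.0221]
orientation: [-179.9, -35.2, -54.9]
force: [-25.2, 5.2, 45.0]
opening: 0.0396
gripper_force: 22.3
```

Emit:
carry_out:
  rows:
    - [0.004,0,-0.006,0,0,0]
    - [0.0075,0,-0.011,0,0,0]
    - [0.0075,0,-0.011,0,0,0]

```text
clock: 14.62
tool_pos: [0.465, 0.1645, -0.0118]
orientation: [180.0, -35.0, -54.9]
force: [0.1, 0.4, -0.1]
opening: 0.0397
gripper_force: 0.0
```

Run:
```python
from h import *
o=telemetry.get_obs();print(o["clock"],np.round(o["force"],1),o["tool_pos"])
p,R=cur();rows(p,R,((.485,.136,-.012),125,-35),((.602,.044,-.012),125,-35))
```

```text
14.625 [ 0.1  0.4 -0.1] [ 0.46503726  0.16448741 -0.01180427]
[0.0284, 0.0001, 0.0201, -0.0005, 0.0007, 0.002]
[0.1452, -0.0427, 0.1017, -0.0005, 0.0007, 0.002]
```

Emit:
carry_out:
  rows:
    - [0.005,0,0.0035,0,0,0]
    - [0.01,0,0.007,0,0,0]
    - [0.015,0,0.0105,0,0,0]
    - [0.02,0,0.014,0,0,0]
    - [0.0245,0,0.0172,0,0,0]
    - [0.0284,0,0.02,0,0,0]
    - [0.032,-0.001,0.0225,0,0,0]
    - [0.0355,-0.0025,0.025,0,0,0]

```text
clock: 15.62
tool_pos: [0.4921, 0.1302, -0.0121]
orientation: [179.9, -35.0, -54.8]
force: [-2.6, 1.5, -0.3]
opening: 0.0393
gripper_force: 1.8
```

```bash
cat > track.py <<'E'
from h import *
# mic moved? dark head top in the top view; nearest dark blob centre at z=.27 (mask of near-black discs), via template of initial head patch
im=viewer.snapshot("top");t=np.load("top.npy")[236:266,242:273]
r=cv2.matchTemplate(im[130:280,230:360],t,cv2.TM_CCOEFF_NORMED);_,m,_,l=cv2.minMaxLoc(r)
u=np.array([l[0]+230-242+257.5,l[1]+130-236+251.1])
print("head",m.round(2),u,np.round(ray("top",*u,.27),4))
o=telemetry.get_obs();print(o["clock"],np.round(o["force"],1),np.round(o["tool_pos"],4),np.round(o["joint_pos"],1))
E
python3 track.py
python3 - <<'E'
from h import *
p,R=cur();rows(p,R,((.602,.044,-.012),125,-35))
im=viewer.snapshot("top");im2=viewer.snapshot("side");np.save("t3.npy",im)
E
```

```text
[0.1093, -0.0404, 0.0763, -0.0, 0.0004, 0.0022]Traceback (most recent call last):
  File "track.py", line 6, in <module>
    print("head",m.round(2),u,np.round(ray("top",*u,.27),4))
                 ^^^^^^^
AttributeError: 'float' object has no attribute 'round'
```

```bash
sed -i 's/m.round(2)/round(m,2)/' track.py; python3 track.py
```

```text
head 0.86 [262.5 247.1] [0.5024 0.1147 0.27  ]
15.825 [-0.9  0.8 -0.3] [ 0.492   0.1299 -0.012 ] [ 53.6  22.7 -57.9  59.9 -38.9 -75.6]
```

Emit:
carry_out:
  rows:
    - [0.0045,-0.0017,0.0031,0,0,0]
    - [0.009,-0.0033,0.0063,0,0,0]
    - [0.0135,-0.005,0.0094,0,0,0]
    - [0.018,-0.0067,0.0126,0,0,0]
    - [0.0225,-0.0083,0.0157,0,0,0]
    - [0.027,-0.01,0.0188,0,0,0]
    - [0.0315,-0.0116,0.022,0,0,0]
    - [0.036,-0.0133,0.0251,0,0,0]

```text
clock: 16.82
tool_pos: [0.5283, 0.1015, -0.0121]
orientation: [179.9, -35.0, -54.8]
force: [-2.4, 2.0, -0.0]
opening: 0.0394
gripper_force: 1.7
```

```bash
python3 track.py
python3 - <<'E'
from h import *
p,R=cur();rows(p,R,((.602,.044,-.012),125,-35))
E
```

```text
head 0.74 [279.5 227.1] [0.5353 0.0872 0.27  ]
16.875 [-1.5  1.3 -0.7] [ 0.5286  0.1011 -0.012 ] [ 45.4  23.1 -57.6  67.3 -37.7 -74.7]
[0.0728, -0.0273, 0.051, 0.0004, 0.0, 0.0018]
```

Emit:
carry_out:
  rows:
    - [0.0045,-0.0017,0.0031,0,0,0]
    - [0.009,-0.0034,0.0063,0,0,0]
    - [0.0135,-0.005,0.0094,0,0,0]
    - [0.018,-0.0067,0.0126,0,0,0]
    - [0.0225,-0.0084,0.0157,0,0,0]
    - [0.027,-0.0101,0.0189,0,0,0]
    - [0.0315,-0.0118,0.022,0,0,0]
    - [0.036,-0.0135,0.0252,0,0,0]

```text
clock: 17.88
tool_pos: [0.5647, 0.0734, -0.012]
orientation: [179.9, -35.0, -54.8]
force: [-2.3, 2.7, -0.1]
opening: 0.0394
gripper_force: 1.8
```

```bash
python3 track.py
python3 - <<'E'
from h import *
p,R=cur();rows(p,R,((.602,.044,-.012),125,-35))
E
```

```text
head 0.69 [306.5 171.1] [0.629  0.0432 0.27  ]
17.925 [-1.1  1.5 -1. ] [ 0.565  0.073 -0.012] [ 37.8  23.8 -56.4  73.8 -36.6 -73.4]
[0.0368, -0.0136, 0.0258, 0.0003, 0.0, 0.0019]
```

Emit:
carry_out:
  rows:
    - [0.0045,-0.0017,0.0031,0,0,0]
    - [0.009,-0.0034,0.0063,0,0,0]
    - [0.0135,-0.005,0.0094,0,0,0]
    - [0.018,-0.0067,0.0126,0,0,0]
    - [0.0225,-0.0084,0.0157,0,0,0]
    - [0.027,-0.0101,0.0189,0,0,0]
    - [0.0315,-0.0118,0.022,0,0,0]
    - [0.036,-0.0135,0.0252,0,0,0]

```text
clock: 18.92
tool_pos: [0.601, 0.0451, -0.0121]
orientation: [179.9, -35.0, -54.8]
force: [-3.2, 3.0, 0.3]
opening: 0.0395
gripper_force: 1.9
```

Run:
```python
from h import *
o=telemetry.get_obs();p,R=cur();print(p,np.round(o["joint_pos"],1))
f=np.array([.574,-.819]);foot=p[:2]+.016*f;print("foot est",foot)
im=viewer.snapshot("top");g=im.max(2).astype(int)
# dark pixels in head neighbourhood
u=proj("top",[*foot,.27]);v=proj("top",[*foot,.036]);print("pred head px",u,"foot px",v)
x,y=int(u[0]),int(u[1]);m=(g[y-25:y+26,x-25:x+26]<62).astype(np.uint8)
for r in m[::2,::1]:print("".join(".#"[k] for k in r))
```

```text
[ 0.6009815   0.04514993 -0.01206926] [ 31.   24.8 -54.7  79.1 -35.6 -71.6]
foot est [0.6101655  0.03204593]
pred head px [313.11256855 182.30968183] foot px [312.98391072 194.47139889]
................#########..........................
..............###############......................
..........######################...................
..........######################...................
.........#######################...................
.........#######################...................
........########################...................
........##########################.................
........###########################................
.........########################..................
..........#######################..................
...........#####################...................
............####################...................
............###################....................
.............################......................
.............################......................
.............##############........................
............##############.#.......................
#..........#############...........................
#......#...##############..........................
...####....#################.......................
###.........###################....................
.............#########...##........................
..............###########..........................
...............########............................
..................##########.......................
```

Run:
```python
from h import *
p,R=cur()
F=lambda a:np.array([np.cos(np.radians(a)),np.sin(np.radians(a))])
foot=np.array([.610,.031])
p,R=rows(p,R,((*(p[:2]-.025*F(-55)),-.012),125,-35))
rows(p,R,((*(foot-.0395*F(-20)),-.012),160,-35))
```

```text
[-0.0205, -0.0, -0.0143, 0.0002, 0.0, 0.0017]
[0.0073, 0.0235, 0.0051, 0.3504, 0.0, -0.5004]
```

Emit:
carry_out:
  rows:
    - [-0.005,0,-0.0035,0,0,0]
    - [-0.01,0,-0.007,0,0,0]
    - [-0.015,0,-0.0105,0,0,0]
    - [-0.0205,0,-0.0143,0,0,0]
    - [-0.0205,0,-0.0143,0,0,0]

```text
clock: 19.6
tool_pos: [0.5862, 0.0667, -0.012]
orientation: [179.9, -35.0, -54.8]
force: [-0.6, -0.3, 0.5]
opening: 0.0395
gripper_force: 0.0
```

Emit:
carry_out:
  rows:
    - [0.001,0.004,0.001,0.06,0,-0.085]
    - [0.002,0.008,0.002,0.12,0,-0.17]
    - [0.004,0.012,0.003,0.18,0,-0.255]
    - [0.005,0.016,0.004,0.24,0,-0.34]
    - [0.006,0.02,0.005,0.3,0,-0.425]
    - [0.0073,0.0235,0.0051,0.35,0,-0.5]
    - [0.0073,0.0235,0.0051,0.35,0,-0.5]
    - [0.0073,0.0235,0.0051,0.35,0,-0.5]
  grip: -0.36

```text
clock: 20.6
tool_pos: [0.6123, 0.0829, 0.0577]
orientation: [176.1, -30.4, -20.2]
force: [0.1, -0.2, -0.9]
opening: 0.0281
gripper_force: 0.0
```

Run:
```python
from h import *
o=telemetry.get_obs();print(o["clock"],np.round(o["orientation"],1),np.round(o["force"],1),np.round(o["tool_pos"],4),np.round(o["joint_pos"],1))
im=viewer.snapshot("top");im2=viewer.snapshot("side")
def pic(n,im,c):
    x,y=c;b=cv2.resize(im[y-50:y+50,x-65:x+65],None,fx=3,fy=3,interpolation=cv2.INTER_CUBIC)
    for a in np.linspace(0,6.28,24):
        u=(proj(n,[.610+.034*np.cos(a),.031+.034*np.sin(a),.036])-[x-65,y-50]+.5)*3
        cv2.circle(b,tuple(int(v) for v in u),2,(255,0,255),-1)
    return b
cv2.imwrite("pics/f.png",np.hstack([pic("top",im,(313,195)),pic("side",im2,(310,225))])[:,:,::-1])
```

```text
20.6 [176.1 -30.4 -20.2] [ 0.1 -0.2 -0.9] [0.6123 0.0829 0.0577] [ 20.7  12.7 -58.2  95.5 -22.6 -43.5]
```

View pics/f.png

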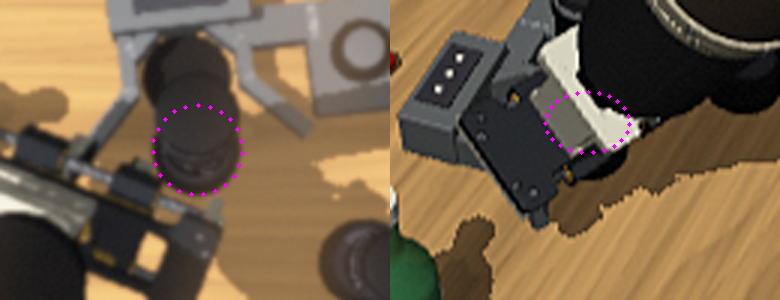

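The purple circle fits the foot in the top half of the picture, so the mic stands upright at (0.610, 0.031), just in front of the bay mouth. The arm ran into joint limits on this turn without touching anything. For the last stretch I'll use the shut fingers at heading -52°, with their left corner directly behind the foot and the funnel guiding it.

Run:
```python
from h import *
p,R=cur()
p,R=rows(p,R,((.555,.085,.03),128,-38))
p,R=rows(p,R,((.53,.03,-.0),128,-40))
p,R=rows(p,R,((.554,.005,-.0105),128,-40))
```

```text
[-0.0605, 0.0182, -0.0027, -0.2447, 0.1137, 0.4645]
[0.0036, 0.0536, 0.0408, -0.0, 0.0349, 0.0]
[0.0197, -0.0035, 0.0302, 0.0, 0.0, 0.0]
```

Emit:
carry_out:
  rows:
    - [-0.02,0.004,-0.01,-0.03,0.01,0.06]
    - [-0.035,0.008,-0.01,-0.08,0.04,0.16]
    - [-0.048,0.013,-0.006,-0.14,0.07,0.27]
    - [-0.0605,0.018,-0.003,-0.2,0.09,0.37]
    - [-0.0605,0.018,-0.003,-0.245,0.114,0.465]
    - [-0.0605,0.018,-0.003,-0.245,0.114,0.465]
    - [-0.0605,0.018,-0.003,-0.245,0.114,0.465]
  grip: -1

```text
clock: 21.58
tool_pos: [0.555, 0.0852, 0.0302]
orientation: [179.9, -38.0, -51.8]
force: [0.1, 0.1, 0.6]
opening: 0.0002
gripper_force: 0.0
```

Run:
```python
from h import *
o=telemetry.get_obs();print(o["clock"],np.round(o["orientation"],1),np.round(o["force"],1),np.round(o["tool_pos"],4),np.round(o["joint_pos"],1),o["opening"])
p,R=cur()
p,R=rows(p,R,((.53,.03,.0),128,-40))
```

```text
21.575 [179.9 -38.  -51.8] [0.1 0.1 0.6] [0.555  0.0852 0.0302] [ 43.4  20.  -56.9  69.  -41.  -69.8] 0.00024673213167767196
[0.0034, 0.0537, 0.0411, -0.0007, 0.035, 0.0025]
```

Emit:
carry_out:
  rows:
    - [0.0005,0.009,0.007,0,0.006,0]
    - [0.001,0.018,0.014,0,0.012,0.001]
    - [0.0015,0.027,0.021,0,0.018,0.001]
    - [0.002,0.036,0.028,0,0.024,0.002]
    - [0.003,0.045,0.035,0,0.03,0.002]
    - [0.0035,0.0537,0.041,0,0.035,0.0025]
    - [0.0035,0.0537,0.041,0,0.035,0.0025]
    - [0.0035,0.0537,0.041,0,0.035,0.0025]

```text
clock: 22.58
tool_pos: [0.5553, 0.0513, 0.0142]
orientation: [177.7, -39.4, -52.2]
force: [-0.2, 0.5, -0.2]
opening: 0.0006
gripper_force: 0.0
```

Run:
```python
from h import *
o=telemetry.get_obs();print(o["clock"],np.round(o["orientation"],1),np.round(o["force"],1),np.round(o["tool_pos"],4),np.round(o["joint_pos"],1),o["opening"])
p,R=cur()
p,R=rows(p,R,((.554,.005,-.0105),128,-40))
```

```text
22.575 [177.7 -39.4 -52.2] [-0.2  0.5 -0.2] [0.5553 0.0513 0.0142] [ 39.6  22.  -58.2  73.3 -41.3 -72.4] 0.0005667115298683906
[0.012, 0.0277, 0.0429, 0.0426, 0.0105, -0.0027]
```

```bash
cat > kin.py <<'E'
from h import *
from scipy.optimize import least_squares
D=[([-56.947,20.588,.641,-.018,-70.138,-16.506],[.192,-.647,.194],[179.914,0,-163.459]),
([51.3,-24.9,-44.5,38.3,-61.3,-173.6],[.4873,.0112,.3686],[-179.6,35.9,164.1]),
([23.4,-2.5,-1.1,-.1,-91.3,-18.7],[.4781,-.0018,.4015],[-179.9,.1,-85.3]),
([73.4,-5.9,-30.4,30.5,-84.7,-36.3],[.4394,.1707,.3577],[179.8,-35,-44.7]),
([66.8,12.4,-58,48,-45.6,-64.2],[.4482,.1675,.0615],[-180,-35,-45.3]),
([62.7,20.9,-54.5,47.4,-43.6,-70.8],[.4643,.1635,.0121],[179.8,-35,-54.8]),
([61.5,22.8,-55.9,51.3,-41.1,-74.4],[.4649,.164,-.0079],[179.9,-35,-54.8]),
([60.7,24,-56.7,53.8,-39.8,-76.6],[.46495,.1639,-.0196],[179.9,-35,-54.8]),
([53.6,22.7,-57.9,59.9,-38.9,-75.6],[.492,.1299,-.012],[179.9,-35,-54.8]),
([45.4,23.1,-57.6,67.3,-37.7,-74.7],[.5286,.1011,-.012],[179.9,-35,-54.8]),
([37.8,23.8,-56.4,73.8,-36.6,-73.4],[.565,.073,-.012],[179.9,-35,-54.8]),
([31,24.8,-54.7,79.1,-35.6,-71.6],[.601,.0451,-.0121],[179.9,-35,-54.8]),
([20.7,12.7,-58.2,95.5,-22.6,-43.5],[.6123,.0829,.0577],[176.1,-30.4,-20.2]),
([43.4,20,-56.9,69,-41,-69.8],[.555,.0852,.0302],[179.9,-38,-51.8]),
([39.6,22,-58.2,73.3,-41.3,-72.4],[.5553,.0513,.0142],[177.7,-39.4,-52.2])]
def fk(P,q,s4=1,s6=1,c6=90):
    q=np.radians(q);h,a1,d1,A,e0,B,e,L,d2,f2=P
    y=lambda a:Ro.from_euler("y",a).as_matrix();x=lambda a:Ro.from_euler("x",a).as_matrix()
    R1=Ro.from_euler("z",q[0]).as_matrix();R2=R1@y(q[1]);R3=R1@y(q[1]-q[2]);R4=R3@x(s4*q[3]);R5=R4@y(-q[4]);R6=R5@x(s6*q[5]+np.radians(c6))
    p=R1@[a1,d1,h]+R2@[e0,0,A]+R3@[B,0,e]+R5@[L,d2,f2]
    # tool z = R6 x axis
    return p,R6@np.array([[0,0,1],[0,1,0],[-1,0,0]])
def fit():
    best=None
    for s4 in(1,-1):
        def res(P):return np.ravel([fk(P,q,s4)[0]-np.array(t) for q,t,_ in D])
        s=least_squares(res,[.3,0,-.19,.6,0,.46,0,.3,0,0])
        if best is None or s.cost<best[0]:best=(s.cost,s4,s.x,np.abs(s.fun).max())
    return best
if __name__=="__main__":
    b=fit();print(b)
    for s6 in(1,-1):
      for c in(0,90,180,270):
        er=[np.degrees(Ro.from_matrix(fk(b[2],q,b[1],s6,c)[1].T@Ro.from_euler("xyz",o,degrees=True).as_matrix()).magnitude()) for q,_,o in D];print(s6,c,np.round(er,1))
E
python3 kin.py
```

```text
(np.float64(1.314559234732305e-06), -1, array([ 1.97260667e-01,  4.01076896e-04, -7.04725746e-04,  6.02544402e-01,
       -3.13448504e-04,  4.63927456e-01, -2.42199916e-04,  4.08717397e-01,
       -1.91457000e-01, -2.86569886e-04]), np.float64(0.0006644189299745418))
1 0 [ 57.  102.9  52.6  17.4  38.4  51.6  58.8  63.3  61.1  59.4  56.7  53.2
   2.9  49.5  54.8]
1 90 [147.  167.1 142.6 107.4  51.6  38.4  31.2  26.7  28.9  30.6  33.3  36.8
  92.9  40.5  35.2]
1 180 [123.   77.1 127.4 162.6 141.6 128.4 121.2 116.7 118.9 120.6 123.3 126.8
 177.1 130.5 125.2]
1 270 [ 33.   12.9  37.4  72.6 128.4 141.6 148.8 153.3 151.1 149.4 146.7 143.2
  87.1 139.5 144.8]
-1 0 [90.  90.1 90.  90.  90.  90.  90.  89.9 90.1 90.  90.1 90.  89.9 90.1
 90. ]
-1 90 [180.  179.9 180.  180.  180.  180.  180.  179.9 179.9 180.  179.9 180.
 179.9 179.9 180. ]
-1 180 [90.  89.9 90.  90.  90.  90.  90.  90.1 89.9 90.  89.9 90.  90.1 89.9
 90. ]
-1 270 [0.  0.1 0.  0.1 0.  0.1 0.  0.1 0.1 0.1 0.1 0.1 0.1 0.1 0.1]
```

The fitted kinematics are good to under 1 mm, so I can check offline which headings and tilts are reachable for the last stretch.

```bash
cat > ik.py <<'E'
from kin import *
P=fit()[2]
lo=np.array([-176,-82,-58,-173.5,-174.5,-.3+0]);hi=np.array([176,121.5,71.5,95.2,-.4,173.5]);lo[5]=-173.5
seeds=[[j1,20,-50,j4,-40,j6] for j1 in(0,40,-40) for j4 in(70,0,-70,-150) for j6 in(-90,0,90)]
def ik(p,R,seed=None):
    best=None
    for s in ([seed] if seed is not None else seeds):
        def f(q):
            a,B=fk(P,q,-1,-1,270);return np.r_[(a-p)*1000,Ro.from_matrix(B.T@R).as_rotvec()*300]
        r=least_squares(f,np.clip(s,lo+.1,hi-.1),bounds=(lo,hi),max_nfev=60)
        if best is None or r.cost<best[0]:best=(r.cost,r.x)
        if r.cost<.5:break
    return best
E
cat > s.py <<'E'
from ik import *
F=lambda a:np.array([np.cos(np.radians(a)),np.sin(np.radians(a))])
bay=np.array([.6705,.038])
for x in(-.075,-.03,0):
  for th in(30,35,40):
    for psi in(-52,-40,-30,-20,-10,0,10):
      foot=bay+x*F(7);tr=np.radians(th);low=np.cos(tr)*.03-np.sin(tr)*.007;p=np.r_[foot-.0195*F(psi),.008-low]
      o=[]
      for fl in(0,1):
        R=Rt(psi+180*fl,th*(-1)**fl);c,q=ik(p,R)
        o.append((fl,round(c,1),q.round().astype(int).tolist()) if c<1 else (fl,round(c)))
      print(x,th,psi,o)
E
timeout 500 python3 s.py
```

```text
-0.075 30 -52 [(0, np.float64(0.0), [28, 22, -57, 80, -30, 113]), (1, np.float64(0.0), [28, 22, -57, 80, -30, -67])]
-0.075 30 -40 [(0, 190), (1, 190)]
-0.075 30 -30 [(0, 697), (1, 697)]
-0.075 30 -20 [(0, 88), (1, 88)]
-0.075 30 -10 [(0, 57), (1, 57)]
-0.075 30 0 [(0, 608), (1, 608)]
-0.075 30 10 [(0, 347), (1, 347)]
-0.075 35 -52 [(0, np.float64(0.3), [29, 23, -58, 86, -35, 106]), (1, np.float64(0.3), [29, 23, -58, 86, -35, -74])]
-0.075 35 -40 [(0, 446), (1, 446)]
-0.075 35 -30 [(0, 1087), (1, 1087)]
-0.075 35 -20 [(0, 160), (1, 160)]
-0.075 35 -10 [(0, np.float64(0.0), [-14, 16, -42, -145, -4, 58]), (1, np.float64(0.0), [-14, 16, -42, -145, -4, -122])]
-0.075 35 0 [(0, 213), (1, 213)]
-0.075 35 10 [(0, 115), (1, 115)]
-0.075 40 -52 [(0, 18), (1, 18)]
-0.075 40 -40 [(0, 762), (1, 762)]
-0.075 40 -30 [(0, 1456), (1, 1456)]
-0.075 40 -20 [(0, 242), (1, 242)]
-0.075 40 -10 [(0, np.float64(0.0), [-20, 20, -56, -165, -26, 84]), (1, np.float64(0.0), [-20, 20, -56, -165, -26, -96])]
-0.075 40 0 [(0, np.float64(0.0), [-5, 15, -36, -107, -3, 21]), (1, np.float64(0.0), [-5, 15, -36, -107, -
[... 1655 characters left out ...]
2, -35, 113]), (1, np.float64(0.0), [28, 27, -50, 82, -35, -67])]
0 35 -40 [(0, 116), (1, 116)]
0 35 -30 [(0, 769), (1, 769)]
0 35 -20 [(0, 294), (1, 294)]
0 35 -10 [(0, np.float64(0.0), [-13, 21, -38, -157, -5, 70]), (1, np.float64(0.0), [-13, 21, -38, -157, -5, -110])]
0 35 0 [(0, 316), (1, 316)]
0 35 10 [(0, 200), (1, 200)]
0 40 -52 [(0, np.float64(0.0), [29, 29, -51, 87, -39, 106]), (1, np.float64(0.0), [29, 29, -51, 87, -39, -74])]
0 40 -40 [(0, 304), (1, 304)]
0 40 -30 [(0, 1382), (1, 1382)]
0 40 -20 [(0, 437), (1, 437)]
0 40 -10 [(0, np.float64(0.0), [-15, 23, -48, -170, -21, 85]), (1, np.float64(0.0), [-15, 23, -48, -170, -21, -95])]
0 40 0 [(0, 30), (1, 30)]
0 40 10 [(0, 9), (1, 9)]
```

```bash
cat > s2.py <<'E'
from ik import *
F=lambda a:np.array([np.cos(np.radians(a)),np.sin(np.radians(a))])
foot=np.array([.610,.031]);st=foot-.045*F(-10)
# backwards from standoff branch, up
c,q0=ik(np.r_[st,-.0105],Rt(170,-40),[-20,20,-56,-165,-26,-96]);print("standoff",st,c.round(2),q0.round(1))
q=q0
for z in np.arange(0,.36,.03):
    c,q=ik(np.r_[st,z],Rt(170,-40),q);print(round(z,2),c.round(2),q.round(1))
print("rotate at z=.2: psi from -10 up, tilt 40")
for z in(.12,.2,.28):
  q=q0
  for zz in np.linspace(0,z,8):c,q=ik(np.r_[st,zz],Rt(170,-40),q)
  for psi in range(-10,121,10):
    c,q=ik(np.r_[.5,-.02,z],Rt(psi+180,-40),q);
    if psi%20==10 or c>1:print(z,psi,c.round(1),q.round(0))
  for th in(30,20,10,0):
    c,q=ik(np.r_[.5,-.02,z],Rt(psi+180,-th),q);print("  th",th,c.round(1),q.round(0))
E
timeout 500 python3 s2.py
```

```text
standoff [0.56568365 0.03881417] 0.0 [ -20.1   19.5  -57.6 -165.8  -27.4  -94.9]
0.0 0.0 [ -19.9   17.3  -56.4 -164.3  -24.   -96.8]
0.03 0.0 [ -17.9   11.1  -50.9 -156.3  -12.7 -107.1]
0.06 17.52 [ -13.5    6.4  -45.2 -147.8   -2.6 -119.5]
0.09 91.34 [ -14.     2.9  -47.1 -157.2   -1.  -109.7]
0.12 158.97 [ -15.    -0.9  -51.  -173.5   -0.4  -92.7]
0.15 306.74 [ -15.    -3.6  -51.2 -173.5   -0.4  -92.8]
0.18 669.87 [ -14.9   -6.1  -51.2 -173.5   -0.4  -92.9]
0.21 1244.93 [ -14.8   -8.4  -51.1 -173.5   -0.4  -93. ]
0.24 2025.24 [ -14.7  -10.6  -50.9 -173.5   -0.4  -93.2]
0.27 3001.57 [ -14.6  -12.6  -50.5 -173.5   -0.4  -93.3]
0.3 4162.78 [ -14.5  -14.5  -50.  -173.5   -0.4  -93.4]
0.33 5496.47 [ -14.4  -16.2  -49.4 -173.5   -0.4  -93.6]
rotate at z=.2: psi from -10 up, tilt 40
0.12 -10 1041.8 [ -22.   -7.  -57. -173.   -0.  -87.]
0.12 0 1840.1 [  -6.   -4.  -44.  -92.   -4. -173.]
0.12 10 1667.5 [ -14.   -2.  -42.  -80.  -19. -173.]
0.12 20 1195.5 [ -17.   -1.  -39.  -70.  -30. -173.]
0.12 30 664.8 [ -19.    1.  -35.  -62.  -38. -173.]
0.12 40 231.9 [ -18.    4.  -30.  -56.  -45. -1
[... 1634 characters left out ...]
8 40 27371.4 [ -14.  -15.  -54. -173.   -0.  -57.]
0.28 50 34663.8 [ -13.  -14.  -54. -173.   -0.  -49.]
0.28 60 42607.7 [ -13.  -12.  -54. -173.   -0.  -41.]
0.28 70 50995.3 [ -12.  -10.  -54. -173.   -0.  -32.]
0.28 80 59569.2 [ -12.   -9.  -54. -173.   -0.  -22.]
0.28 90 68019.8 [ -13.   -7.  -54. -173.   -0.  -10.]
0.28 100 75994.6 [ -14.   -5.  -54. -173.   -0.    2.]
0.28 110 83125.2 [ -15.   -3.  -55. -173.   -0.   16.]
0.28 120 89077.8 [ -17.   -1.  -55. -173.   -0.   30.]
  th 30 72764.6 [ -19.   -2.  -55. -173.   -0.   35.]
  th 20 58454.8 [ -20.   -4.  -55. -173.   -0.   39.]
  th 10 46110.1 [ -22.   -6.  -56. -173.   -0.   43.]
  th 0 35680.7 [ -24.   -9.  -56. -173.   -0.   47.]
```

```bash
cat > s3.py <<'E'
from ik import *
F=lambda a:np.array([np.cos(np.radians(a)),np.sin(np.radians(a))])
bay=np.array([.6705,.038])
def geo(th,psi):
    t=np.radians(th);s,c=np.sin(t),np.cos(t);z=.008-(.03*c-.007*s);tf=-.03*s+.007*c
    hc=z+.066*c+.039*s;bx=-.066*s+.039*c-(.085-hc)*s/c
    return z,tf,(.034*np.cos(np.radians(7-psi))+tf-.024-bx)*c
def tcp(x,th,psi,gap=0):
    z,tf,_=geo(th,psi);f=F(psi);l=F(psi+90)
    return np.r_[bay+x*F(7)-(.034+gap)*F(7)-tf*f-.014*l,z]
if __name__=="__main__":
  for th in(30,33,36,40):
    for psi in(-44,-48,-52,-57):
      r=[]
      for x,g in((-.0605,.015),(-.0605,0),(-.03,0),(0,0)):
        c,q=ik(tcp(x,th,psi,g),Rt(psi+180,-th),[30,24,-55,80,-35,-70]);r.append((round(c,1),q[2].round(),q[3].round()))
      print(th,psi,"clr",round(geo(th,psi)[2]*1000,1),[(float(a),int(b),int(d)) for a,b,d in r])
E
timeout 400 python3 s3.py
```

```text
30 -44 clr 0.7 [(441.0, -58, 78), (251.7, -58, 85), (30.4, -58, 95), (9.8, -55, 95)]
30 -48 clr -0.9 [(252.2, -58, 77), (117.7, -58, 83), (0.0, -58, 94), (0.0, -54, 91)]
30 -52 clr -2.6 [(110.7, -58, 75), (31.0, -58, 81), (0.0, -56, 85), (0.0, -53, 82)]
30 -57 clr -4.9 [(12.5, -58, 74), (0.0, -58, 77), (0.0, -54, 75), (0.0, -50, 72)]
33 -44 clr 3.6 [(644.0, -58, 80), (402.6, -58, 87), (95.1, -58, 95), (57.1, -55, 95)]
33 -48 clr 2.0 [(389.4, -58, 79), (211.8, -58, 84), (9.4, -58, 95), (0.8, -55, 95)]
33 -52 clr 0.3 [(191.6, -58, 77), (76.8, -58, 82), (0.0, -57, 90), (0.0, -54, 87)]
33 -57 clr -1.8 [(38.2, -58, 75), (1.5, -58, 80), (0.0, -55, 79), (0.0, -51, 77)]
36 -44 clr 6.3 [(864.2, -58, 82), (573.9, -58, 88), (186.4, -58, 95), (136.2, -55, 95)]
36 -48 clr 4.8 [(539.8, -58, 80), (322.0, -58, 85), (41.3, -58, 95), (19.0, -55, 95)]
36 -52 clr 3.2 [(282.9, -58, 78), (135.7, -58, 83), (0.0, -58, 94), (0.0, -55, 91)]
36 -57 clr 1.1 [(72.4, -58, 76), (12.0, -58, 81), (0.0, -56, 83), (0.0, -52, 81)]
40 -44 clr 9.7 [(1170.0, -58, 84), (821.4, -58, 90), (337.9, -58, 95), (276.5, -55, 95)]
40 -48 clr 8.3 [(748.6, -58, 82), (483.4, -58, 87), (109.8, -58, 95), (71.9, -55, 95)]
40 -52 clr 6.7 [(410.8, -58, 80), (225.8, -58, 84), (11.3, -58, 94), (0.0, -56, 95)]
40 -57 clr 4.7 [(123.7, -58, 77), (36.2, -58, 82), (0.0, -56, 86), (0.0, -53, 84)]
```

```bash
cat > s4.py <<'E'
from ik import *
import sys
F=lambda a:np.array([np.cos(np.radians(a)),np.sin(np.radians(a))])
st=np.array([.61,.031])-.045*F(-10)
def run(W,q,n=6,verbose=True):
    p,ps,th=W[0];bad=0
    for (a,b,c) in W[1:]:
        m=0
        for k in range(1,n+1):
            t=k/n;cc,q=ik(np.array(p)+(np.array(a)-np.array(p))*t,Rt(ps+(b-ps)*t,th+(c-th)*t),q);m=max(m,cc)
        if verbose:print(np.round(a,3),b,c,"err",round(m,1),q.round(0).astype(int).tolist())
        bad=max(bad,m);p,ps,th=a,b,c
    return bad,q
if __name__=="__main__":
  q=[39.6,22,-58,73.3,-41.3,-72.4]
  for L in((.48,.16),(.50,.12),(.53,.12)):
   for ps in(80,60):
    print(L,ps)
    W=[((.5553,.0513,.0142),128,-39),((.52,.13,.10),128,-30),((*L,.2),128,0),((*L,.2),ps,0),((*L,.12),ps,40),((*L,.0),ps,40),((*L,-.0),40,40),((*L,-.0),20,40),((*L,-.0),0,40),((*L,-.0),-10,40),((*st,-.0105),-10,40)]
    run(W,q)
E
timeout 500 python3 s4.py
```

```text
(0.48, 0.16) 80
[0.52 0.13 0.1 ] 128 -30 err 7.9 [54, 12, -47, 40, -48, -48]
[0.48 0.16 0.2 ] 128 0 err 0.0 [41, 4, -20, 0, -66, -3]
[0.48 0.16 0.2 ] 80 0 err 0.0 [41, 4, -20, 0, -66, -51]
[0.48 0.16 0.12] 80 40 err 0.0 [4, 10, -21, -47, -58, 11]
[0.48 0.16 0.  ] 80 40 err 0.0 [1, 22, -24, -55, -50, 28]
[ 0.48  0.16 -0.  ] 40 40 err 0.0 [7, 11, -38, -77, -21, 12]
[ 0.48  0.16 -0.  ] 20 40 err 0.0 [14, 9, -41, -93, -4, 8]
[ 0.48  0.16 -0.  ] 0 40 err 140.7 [-9, 11, -58, -155, -18, 73]
[ 0.48  0.16 -0.  ] -10 40 err 819.6 [-7, 9, -58, -162, -14, 71]
[ 0.566  0.039 -0.01 ] -10 40 err 582.0 [-20, 20, -58, -166, -27, 85]
(0.48, 0.16) 60
[0.52 0.13 0.1 ] 128 -30 err 7.9 [54, 12, -47, 40, -48, -48]
[0.48 0.16 0.2 ] 128 0 err 0.0 [41, 4, -20, 0, -66, -3]
[0.48 0.16 0.2 ] 60 0 err 0.0 [41, 4, -20, 0, -66, -71]
[0.48 0.16 0.12] 60 40 err 0.0 [10, 1, -31, -49, -41, -7]
[0.48 0.16 0.  ] 60 40 err 0.0 [2, 16, -32, -65, -37, 21]
[ 0.48  0.16 -0.  ] 40 40 err 0.0 [7, 11, -38, -77, -21, 12]
[ 0.48  0.16 -0.  ] 20 40 err 0.0 [14, 9, -41, -93, -4, 8]
[ 0.48  0.16 -0.  ] 0 40 err 140.7 [-9, 11, -58, -1
[... 1911 characters left out ...]
43, -138, 0, 43]
[ 0.566  0.039 -0.01 ] -10 40 err 429.4 [-8, 14, -38, -125, 0, 33]
(0.53, 0.12) 60
[0.52 0.13 0.1 ] 128 -30 err 7.9 [54, 12, -47, 40, -48, -48]
[0.53 0.12 0.2 ] 128 0 err 0.0 [33, 8, -16, 0, -66, 5]
[0.53 0.12 0.2 ] 60 0 err 0.0 [33, 8, -16, 0, -66, -63]
[0.53 0.12 0.12] 60 40 err 0.0 [3, 7, -24, -49, -46, -2]
[0.53 0.12 0.  ] 60 40 err 0.0 [-2, 20, -27, -61, -40, 20]
[ 0.53  0.12 -0.  ] 40 40 err 0.0 [2, 15, -33, -71, -25, 11]
[ 0.53  0.12 -0.  ] 20 40 err 0.0 [14, 12, -38, -78, -4, -7]
[ 0.53  0.12 -0.  ] 0 40 err 62.1 [1, 11, -40, -123, 0, 32]
[ 0.53  0.12 -0.  ] -10 40 err 519.3 [-3, 11, -43, -138, 0, 43]
[ 0.566  0.039 -0.01 ] -10 40 err 429.4 [-8, 14, -38, -125, 0, 33]
```

```bash
cat > s5.py <<'E'
from ik import *
F=lambda a:np.array([np.cos(np.radians(a)),np.sin(np.radians(a))])
bay=np.array([.6705,.038]);LOW=.005
def geo(th,psi,be):
    t=np.radians(th);s,c=np.sin(t),np.cos(t);z=LOW-(.03*c-.007*s);tf=-.03*s+.007*c
    hc=z+.066*c+.039*s;bx=-.066*s+.039*c-(.085-hc)*s/c
    return z,tf,(.034*np.cos(np.radians(be-psi))+tf-.024-bx)*c
def tcp(x,th,psi,be,back=0):
    z,tf,_=geo(th,psi,be);f=F(psi);l=F(psi+90)
    return np.r_[bay+x*F(7)-.034*F(be)-(tf+back)*f-.014*l,z]
if __name__=="__main__":
  for th in(33,36,40):
    for psi in(-50,-55,-60,-65):
     for be in(0,-8,-16):
      r=[]
      for x,g in((-.0605,.012),(-.0605,0),(-.03,0),(0,0)):
        c,q=ik(tcp(x,th,psi,be,g),Rt(psi+180,-th),[30,24,-55,80,-35,-70]);r.append((round(float(c),1),int(q[2]),int(q[3])))
      if r[1][0]<10:print(th,psi,be,"clr",round(geo(th,psi,be)[2]*1000,1),r)
E
timeout 400 python3 s5.py
```

```text
33 -55 -8 clr 6.7 [(13.1, -57, 78), (9.9, -57, 81), (0.0, -55, 82), (0.0, -52, 80)]
33 -55 -16 clr 9.5 [(6.1, -57, 78), (4.1, -57, 81), (0.0, -55, 81), (0.0, -51, 79)]
33 -60 0 clr 1.5 [(0.0, -56, 72), (0.0, -56, 74), (0.0, -53, 72), (0.0, -49, 70)]
33 -60 -8 clr 4.8 [(0.0, -56, 71), (0.0, -56, 73), (0.0, -52, 72), (0.0, -49, 70)]
33 -60 -16 clr 7.8 [(0.0, -55, 70), (0.0, -55, 72), (0.0, -52, 71), (0.0, -48, 69)]
33 -65 0 clr -0.7 [(0.0, -53, 63), (0.0, -53, 65), (0.0, -49, 63), (0.0, -46, 62)]
33 -65 -8 clr 2.8 [(0.0, -53, 62), (0.0, -53, 64), (0.0, -49, 62), (0.0, -45, 61)]
33 -65 -16 clr 6.0 [(0.0, -52, 61), (0.0, -52, 63), (0.0, -49, 62), (0.0, -45, 60)]
36 -60 0 clr 4.5 [(0.0, -57, 75), (0.0, -57, 77), (0.0, -53, 76), (0.0, -50, 74)]
36 -60 -8 clr 7.7 [(0.0, -56, 74), (0.0, -57, 76), (0.0, -53, 75), (0.0, -49, 73)]
36 -60 -16 clr 10.6 [(0.0, -56, 73), (0.0, -56, 75), (0.0, -53, 74), (0.0, -49, 72)]
36 -65 0 clr 2.4 [(0.0, -53, 65), (0.0, -54, 67), (0.0, -50, 66), (0.0, -46, 65)]
36 -65 -8 clr 5.8 [(0.0, -53, 64), (0.0, -53, 66), (0.0, -50, 65), (0.0, -46, 64)]
36 -65 -16 clr 8.8 [(0.0, -53, 63), (0.0, -53, 65), (0.0, -49, 64), (0.0, -46, 63)]
40 -60 0 clr 8.3 [(0.0, -57, 78), (0.0, -57, 80), (0.0, -54, 79), (0.0, -51, 78)]
40 -60 -8 clr 11.3 [(0.0, -57, 77), (0.0, -57, 79), (0.0, -54, 78), (0.0, -50, 77)]
40 -60 -16 clr 14.0 [(0.0, -57, 76), (0.0, -57, 78), (0.0, -53, 77), (0.0, -50, 76)]
40 -65 0 clr 6.3 [(0.0, -54, 68), (0.0, -54, 70), (0.0, -51, 69), (0.0, -47, 68)]
40 -65 -8 clr 9.4 [(0.0, -54, 67), (0.0, -54, 69), (0.0, -50, 68), (0.0, -47, 67)]
40 -65 -16 clr 12.3 [(0.0, -53, 66), (0.0, -53, 68), (0.0, -50, 67), (0.0, -46, 67)]
```

```bash
cat > s6.py <<'E'
from s5 import *
th,psi,be=40,-62,2
sm=np.array([.519,-.096])
for x,b in((-.0605,.025),(-.0605,.003),(-.03,0),(0,0)):
    p=tcp(x,th,psi,be,b);c,q=ik(p,Rt(psi+180,-th),[30,24,-55,80,-35,-70])
    E=[p[:2]-.097*F(psi+90)-bb*F(psi) for bb in np.linspace(.012,.11,9)]
    print(x,b,p.round(4),round(c,2),q.round(1),"shortmic dist",round(min(np.linalg.norm(e-sm) for e in E),3))
p,R=cur()
p1=tcp(-.0605,th,psi,be,.025)
a,B=rows(p,R,((.545,.06,.012),118,-38))
a,B=rows(a,B,((*p1[:2],p1[2]),118,-40))
E
python3 s6.py
```

```text
-0.0605 0.025 [ 0.5589  0.0326 -0.0135] 0.0 [ 38.1  26.4 -56.4  71.9 -41.8 -79.4] shortmic dist 0.107
-0.0605 0.003 [ 0.5692  0.0132 -0.0135] 0.0 [ 34.2  26.3 -56.8  75.9 -41.2 -79.5] shortmic dist 0.085
-0.03 0 [ 0.6009  0.0143 -0.0135] 0.0 [ 32.5  27.9 -53.4  75.5 -41.4 -76.8] shortmic dist 0.076
0 0 [ 0.6307  0.0179 -0.0135] 0.0 [ 31.6  29.5 -49.9  74.3 -41.8 -74. ] shortmic dist 0.082
[-0.0116, 0.0031, -0.0066, -0.0666, -0.027, 0.1327]
[0.0085, 0.0006, 0.039, -0.0, 0.0349, -0.0]
```

Emit:
carry_out:
  rows:
    - [-0.006,0.0015,-0.003,-0.033,-0.013,0.066]
    - [-0.0116,0.003,-0.0066,-0.0666,-0.027,0.1327]
    - [-0.0116,0.003,-0.0066,-0.0666,-0.027,0.1327]
    - [-0.0116,0.003,-0.0066,-0.0666,-0.027,0.1327]

```text
clock: 23.08
tool_pos: [0.545, 0.06, 0.0121]
orientation: [180.0, -38.0, -61.9]
force: [0.3, -0.5, -0.2]
opening: 0.0005
gripper_force: 0.0
```

Run:
```python
from s5 import *
o=telemetry.get_obs();print(o["clock"],np.round(o["orientation"],1),np.round(o["tool_pos"],4),np.round(o["joint_pos"],1))
p,R=cur();rows(p,R,((.5589,.0326,-.0135),118,-40))
```

```text
23.075 [180.  -38.  -61.9] [0.545  0.06   0.0121] [ 44.4  23.4 -54.   60.1 -43.  -72.1]
[0.0085, 0.0007, 0.0391, -0.001, 0.0344, 0.0019]
```

Emit:
carry_out:
  rows:
    - [0.0017,0,0.008,0,0.007,0]
    - [0.0034,0,0.016,0,0.014,0]
    - [0.005,0,0.024,0,0.021,0.001]
    - [0.007,0.0005,0.032,0,0.028,0.0015]
    - [0.0085,0.0007,0.039,-0.001,0.0344,0.002]
    - [0.0085,0.0007,0.039,-0.001,0.0344,0.002]

```text
clock: 23.82
tool_pos: [0.5585, 0.0316, -0.0138]
orientation: [180.0, -40.0, -62.1]
force: [-0.3, -0.1, -0.3]
opening: 0.0005
gripper_force: 0.0
```

```bash
cat > nxt.py <<'E'
from s5 import *
import sys
o=telemetry.get_obs();print(o["clock"],np.round(o["orientation"],1),np.round(o["force"],1),np.round(o["tool_pos"],4),np.round(o["joint_pos"],1))
p,R=cur()
for a in sys.argv[1:]:
    x,b,be=map(float,a.split(","));t=tcp(x,40,-62,be,b);print(a,t.round(4));rows(p,R,(t,118,-40))
E
python3 nxt.py -.0605,.004,4 -.0605,-.003,4 -.05,0,4 -.03,0,4 0,0,4
```

```text
23.825 [180.  -40.  -62.1] [-0.3 -0.1 -0.3] [ 0.5585  0.0316 -0.0138] [ 38.   26.4 -56.4  71.7 -41.8 -79.3]
-.0605,.004,4 [ 0.5688  0.0129 -0.0135]
[0.0165, -0.0004, 0.0135, 0.0022, 0.0001, -0.0016]
-.0605,-.003,4 [ 0.5721  0.0067 -0.0135]
[0.0219, -0.0004, 0.018, 0.0022, 0.0001, -0.0016]
-.05,0,4 [ 0.5811  0.0107 -0.0135]
[0.0225, -0.0102, 0.0185, 0.0022, 0.0001, -0.0016]
-.03,0,4 [ 0.601   0.0131 -0.0135]
[0.0279, -0.0289, 0.023, 0.0022, 0.0001, -0.0016]
0,0,4 [ 0.6308  0.0168 -0.0135]
[0.0361, -0.057, 0.0299, 0.0022, 0.0001, -0.0016]
```

Emit:
carry_out:
  rows:
    - [0.004,0.002,0.0033,0,0,0]
    - [0.008,0.004,0.0066,0,0,0]
    - [0.012,0.005,0.01,0,0,0]
    - [0.016,0.005,0.0132,0,0,0]
    - [0.019,0.005,0.0157,0,0,0]
    - [0.0195,0.003,0.0161,0,0,0]
    - [0.02,0.0005,0.0165,0,0,0]
    - [0.0205,-0.0015,0.017,0,0,0]

```text
clock: 24.82
tool_pos: [0.5719, 0.0091, -0.0136]
orientation: [179.9, -40.0, -62.1]
force: [-6.3, -0.2, 2.7]
opening: 0.0004
gripper_force: 2.8
```

Emit:
carry_out:
  rows:
    - [0.0008,-0.0028,0.0007,0,0,0]
    - [0.0016,-0.0056,0.0014,0,0,0]

```text
clock: 25.08
tool_pos: [0.5778, 0.0098, -0.0135]
orientation: [179.9, -40.0, -62.1]
force: [-4.7, 0.5, 2.6]
opening: 0.0003
gripper_force: 2.8
```

Emit:
carry_out:
  rows:
    - [0.0008,-0.0028,0.0007,0,0,0]
    - [0.0016,-0.0056,0.0014,0,0,0]

```text
clock: 25.32
tool_pos: [0.5837, 0.0105, -0.0136]
orientation: [179.9, -40.0, -62.1]
force: [-5.9, -0.0, 2.9]
opening: 0.0005
gripper_force: 2.9
```

```bash
cat > foot.py <<'E'
from h import *
# foot/head seen in the top view: darkest region around expected head column; print mask (1 px) of the area
im=viewer.snapshot("top");g=im.max(2).astype(int)
m=(g[140:215:2,280:345]<75)
for i,r in enumerate(m):print(140+2*i,"".join(".#"[k] for k in r.astype(int)))
E
python3 nxt.py -.03,0,4 0,0,4; python3 foot.py
```

```text
25.325 [179.9 -40.  -62.1] [-5.9 -0.   2.9] [ 0.5837  0.0105 -0.0136] [ 33.   27.  -55.3  76.  -41.3 -78.3]
-.03,0,4 [ 0.601   0.0131 -0.0135]
[0.0045, -0.0165, 0.0036, 0.0024, -0.0001, -0.0016]
0,0,4 [ 0.6308  0.0168 -0.0135]
[0.0127, -0.0445, 0.0105, 0.0024, -0.0001, -0.0016]
140 .................................................................
142 .................................................................
144 .................................................................
146 .................................................................
148 .................................................................
150 .................................................................
152 .................................................................
154 ...........................########..............................
156 .....................############................................
158 .......................#############.............................
160 ..................######################.........................
162 .................########################......
[... 1138 characters left out ...]

196 ####.................#############.........#.....................
198 ######................##########.........##......................
200 ...####..........####..###################.......................
202 ....###........#######....#############..........................
204 .....###...############..........................................
206 ......####.#############.........................................
208 .......####.##############.......................................
210 ........####.#############......#####............................
212 ..........###.###########..#######...............................
214 ...........###.#####..########...................................
```

Emit:
carry_out:
  rows:
    - [0.0008,-0.0028,0.0007,0,0,0]
    - [0.0016,-0.0056,0.0013,0,0,0]
    - [0.0024,-0.0084,0.002,0,0,0]
    - [0.0032,-0.0112,0.0026,0,0,0]
    - [0.004,-0.014,0.0033,0,0,0]

```text
clock: 26.0
tool_pos: [0.5986, 0.0127, -0.0136]
orientation: [180.0, -40.0, -62.1]
force: [-5.0, 0.1, 2.4]
opening: 0.0005
gripper_force: 2.7
```

```bash
python3 nxt.py 0,0,4; python3 foot.py|sed -n 8,34p; python3 -c "
from h import *
for y in(.025,.034,.043):print(proj('top',[.6375,y,.27]),proj('top',[.6375,y,.036]))"
```

```text
26.0 [180.  -40.  -62.1] [-5.   0.1  2.4] [ 0.5986  0.0127 -0.0136] [ 32.5  27.8 -53.6  75.5 -41.4 -76.9]
0,0,4 [ 0.6308  0.0168 -0.0135]
[0.0088, -0.0303, 0.0073, 0.002, 0.0001, -0.0015]
154 .........................##############..........................
156 .....................#####################.......................
158 ....................#######################......................
160 ..................##########################.....................
162 .................#############################...................
164 ................##############################...................
166 ................##############################...................
168 ................##############################...................
170 ................##############################...................
172 ................#############################....................
174 #...............#############################....................
176 #####............############################....................
178 ###.####..........############################...................
18
[... 445 characters left out ...]
############....####......................
194 ...###........#######...#################........................
196 ....###....###########.....###########...........................
198 .....####.#############..........................................
200 ......####.#############.........................................
202 .......####.#############........................................
204 ........####.############.....######.............................
206 .........####.#####..##.#########................................
[317.39397707 166.14746572] [316.13389951 182.54890504]
[312.02918718 166.11167105] [312.18729271 182.52592341]
[306.66141813 166.07585651] [308.23907386 182.5029324 ]
```

Emit:
carry_out:
  rows:
    - [0.0008,-0.0028,0.0007,0,0,0]
    - [0.0016,-0.0056,0.0014,0,0,0]
    - [0.0024,-0.0084,0.002,0,0,0]
    - [0.0032,-0.0112,0.0027,0,0,0]
    - [0.004,-0.014,0.0034,0,0,0]
    - [0.0049,-0.0168,0.0041,0,0,0]
    - [0.0057,-0.0196,0.0047,0,0,0]
    - [0.0065,-0.0224,0.0054,0,0,0]

```text
clock: 27.05
tool_pos: [0.6225, 0.0159, -0.0135]
orientation: [180.0, -40.0, -62.1]
force: [-5.7, 0.4, 2.6]
opening: 0.0005
gripper_force: 2.6
```

Emit:
carry_out:
  rows:
    - [0.0005,-0.0019,0.0004,0,0,0]
    - [0.001,-0.0037,0.0009,0,0,0]

```text
clock: 27.3
tool_pos: [0.6266, 0.0166, -0.0135]
orientation: [180.0, -40.0, -62.1]
force: [-5.0, 0.7, 2.4]
opening: 0.0002
gripper_force: 2.6
```

Emit:
carry_out:
  rows:
    - [0.0005,-0.0019,0.0004,0,0,0]

```text
clock: 27.42
tool_pos: [0.6285, 0.0168, -0.0135]
orientation: [180.0, -40.0, -62.1]
force: [-4.7, -0.3, 1.2]
opening: 0.0005
gripper_force: 2.5
```

Emit:
carry_out:
  rows:
    - [0.0005,-0.0019,0.0004,0,0,0]

```text
clock: 27.55
tool_pos: [0.6302, 0.017, -0.0136]
orientation: [180.0, -40.0, -62.1]
force: [-10.2, 2.1, 4.0]
opening: 0.0004
gripper_force: 5.7
```

```bash
python3 nxt.py 0,0,4; python3 foot.py|sed -n 4,30p; python3 -c "
from h import *
print(proj('top',[.6705,.038,.27]),proj('top',[.6705,.038,.036]))"
```

```text
27.55 [180.  -40.  -62.1] [-10.2   2.1   4. ] [ 0.6302  0.017  -0.0136] [ 31.5  29.5 -49.9  74.2 -41.8 -74. ]
0,0,4 [ 0.6308  0.0168 -0.0135]
[0.0005, -0.0004, 0.0002, 0.002, 0.0005, -0.0015]
146 ...................###########################...................
148 ..................############################...................
150 ...................###########################...................
152 ....................##########################...................
154 ...................##########################....................
156 ....................#########################....................
158 ...................##########################....................
160 .................############################....................
162 ###............###############################...................
164 #..#..........################################...................
166 ....##..........######...######################..................
168 ................########....###################..................
170 ................###########.......#..##########.................
[... 335 characters left out ...]
................
182 ..####..################################.........................
184 ....###.##############..####....####.............................
186 .....###.##############..........................................
188 ......###.##############.........................................
190 .......###.###########......#######..............................
192 ........#########......########..................................
194 .........#######....#######......................................
196 ..........####....##########.....................................
198 ...........###...############....................................
[309.75641441 146.693951  ] [310.5131971 168.1786282]
```

Emit:
carry_out:
  rows:
    - [0.0003,-0.001,0.0003,0,0,0]
    - [0.0003,-0.001,0.0003,0,0,0]

```text
clock: 27.85
tool_pos: [0.6304, 0.0169, -0.0138]
orientation: [179.9, -40.0, -62.1]
force: [-12.2, 3.7, 5.6]
opening: 0.0007
gripper_force: 6.5
```

Emit:
carry_out:
  rows:
    - [0.0003,-0.001,0.0003,0,0,0]
    - [0.0003,-0.001,0.0003,0,0,0]

```text
clock: 28.1
tool_pos: [0.6309, 0.0168, -0.0139]
orientation: [179.8, -40.0, -62.0]
force: [-19.1, 4.1, 8.7]
opening: 0.0003
gripper_force: 9.1
```

Push force climbs while the tool has stopped, at the predicted home position: the mic is against the back wall. Backing off now, then the key.

Run:
```python
from s4 import *
p,R=cur();q0=telemetry.get_obs()["joint_pos"]
f=F(-62);a=p[:2]-.012*F(7);b=a-.04*f
W=[((*a,-.0125),118,-40),((*b,-.0125),118,-40),((.55,.085,.10),118,-30),((.52,.06,.36),118,0),((.60,-.06,.36),107,0),((.687,-.094,.30),97,0),((.687,-.094,.05),97,0)]
x,S=p,R
for w in W:x,S=rows(x,S,w)
run([(p,118,-40)]+W,q0)
```

```text
[-0.0024, 0.0112, -0.0038, 0.003, 0.0004, -0.0003]
[-0.0306, 0.0, -0.0257, 0.0, 0.0, 0.0]
[0.0311, 0.0282, -0.1208, 0.0, -0.1745, 0.0]
[0.1369, 0.0382, -0.2212, 0.0, -0.5236, -0.0]
[0.1435, -0.0143, 0.0, 0.0, 0.0, 0.192]
[0.058, -0.0733, 0.06, 0.0, 0.0, 0.1745]
[0.0, 0.0, 0.25, 0.0, 0.0, 0.0]
[ 0.619  0.015 -0.012] 118 -40 err 0.0 [32, 29, -51, 75, -42, -75]
[ 0.6    0.051 -0.012] 118 -40 err 0.0 [38, 29, -51, 69, -43, -75]
[0.55  0.085 0.1  ] 118 -30 err 0.0 [47, 15, -42, 38, -50, -48]
[0.52 0.06 0.36] 118 0 err 0.0 [28, 2, -1, 0, -86, 0]
[ 0.6  -0.06  0.36] 107 0 err 0.0 [13, 10, 8, 0, -87, 4]
[ 0.687 -0.094  0.3  ] 97 0 err 0.0 [8, 20, 13, 0, -83, -1]
[ 0.687 -0.094  0.05 ] 97 0 err 0.0 [8, 29, -7, 0, -55, -1]
```

Emit:
carry_out:
  rows:
    - [-0.0008,0.003,-0.001,0,0,0]
    - [-0.0016,0.007,-0.0025,0,0,0]
    - [-0.0024,0.0125,-0.0038,0,0,0]
    - [-0.01,0.0125,-0.0103,0,0,0]
    - [-0.018,0.0125,-0.0168,0,0,0]
    - [-0.026,0.0125,-0.0233,0,0,0]
    - [-0.033,0.0125,-0.0295,0,0,0]
    - [-0.033,0.0125,-0.0295,0,0,0]

```text
clock: 29.1
tool_pos: [0.6013, 0.0521, -0.012]
orientation: [-179.9, -40.0, -62.1]
force: [-0.5, 0.2, 0.1]
opening: 0.0002
gripper_force: 0.0
```

Emit:
carry_out:
  rows:
    - [0.008,0.007,-0.03,0,-0.043,0]
    - [0.016,0.014,-0.06,0,-0.087,0]
    - [0.024,0.021,-0.09,0,-0.13,0]
    - [0.031,0.028,-0.121,0,-0.1745,0]
    - [0.031,0.028,-0.121,0,-0.1745,0]

```text
clock: 29.72
tool_pos: [0.5522, 0.0871, 0.1031]
orientation: [-179.6, -29.8, -62.3]
force: [-0.1, 0.4, 0.1]
opening: 0.0005
gripper_force: 0.0
```

Emit:
carry_out:
  rows:
    - [0.02,0.005,-0.032,0,-0.07,0]
    - [0.04,0.011,-0.064,0,-0.15,0]
    - [0.06,0.016,-0.096,0,-0.225,0]
    - [0.08,0.022,-0.128,0,-0.3,0]
    - [0.1,0.027,-0.16,0,-0.375,0]
    - [0.118,0.033,-0.192,0,-0.45,0]
    - [0.137,0.038,-0.221,0,-0.5236,0]
    - [0.137,0.038,-0.221,0,-0.5236,0]

```text
clock: 30.72
tool_pos: [0.523, 0.0588, 0.3628]
orientation: [-179.7, -0.0, -62.3]
force: [-0.8, 0.7, -0.3]
opening: 0.0006
gripper_force: 0.0
```

Run:
```python
from s4 import *
o=telemetry.get_obs();print(o["clock"],np.round(o["tool_pos"],4),np.round(o["joint_pos"],0),np.round(o["force"],1))
p,R=cur();rows(p,R,((.687,-.094,.30),97,0))
im=viewer.snapshot("side");np.save("s9.npy",im);t=viewer.snapshot("top");np.save("t9.npy",t)
# foot of the homed mic in the side view: ring on the dark disc
print("home foot/head px side",proj("side",[.6705,.038,.036]),proj("side",[.6705,.038,.27]),"top head",proj("top",[.6705,.038,.27]))
def dark(im,x0,x1,y0,y1,s=2,th=60):
    for y in range(y0,y1,s):print(y,"".join(".#"[int(k)] for k in im[y,x0:x1].max(1)<th))
dark(t,275,350,120,190)
```

```text
30.725 [0.523  0.0588 0.3628] [ 28.   2.  -1.   0. -86.  -0.] [-0.8  0.7 -0.3]
[0.2114, -0.074, 0.0632, -0.0045, 0.0005, 0.3606]
home foot/head px side [287.50415617 208.65886171] [282.91902806 129.84844659] top head [309.75641441 146.693951  ]
120 ...........................##..............................................
122 ..............................##...........................................
124 .................................##........................................
126 ...................................##......................................
128 ......................................#....................................
130 ...........................................................................
132 ...........................................................................
134 ...........................................................................
136 ...........................................................................
138 ...........................................................................
140 ...................................................
[... 1244 characters left out ...]
............................................................
174 ...........................................................................
176 ...........................................................................
178 ...........................................................................
180 ...........................................................................
182 ...........................................................................
184 ...........................................................................
186 ...........................................................................
188 ...........................................................................
```

Emit:
carry_out:
  rows:
    - [0.04,-0.014,0,0,0,0.07]
    - [0.085,-0.03,0,0,0,0.14]
    - [0.125,-0.044,0.01,-0.001,0,0.21]
    - [0.17,-0.06,0.03,-0.003,0,0.29]
    - [0.2114,-0.074,0.063,-0.0045,0,0.36]
    - [0.2114,-0.074,0.11,-0.0045,0,0.36]
    - [0.2114,-0.074,0.16,-0.0045,0,0.36]
    - [0.2114,-0.074,0.16,-0.0045,0,0.36]

```text
clock: 31.82
tool_pos: [0.682, -0.0917, 0.1941]
orientation: [179.1, 0.0, -82.8]
force: [0.4, -0.0, 0.6]
opening: 0.0002
gripper_force: 0.0
```

Run:
```python
from s4 import *
o=telemetry.get_obs();print(o["clock"],np.round(o["tool_pos"],4),np.round(o["orientation"],1),np.round(o["force"],1))
p,R=cur();rows(p,R,((.687,-.094,.035),97,0))
```

```text
31.825 [ 0.682  -0.0917  0.1941] [179.1   0.  -82.8] [ 0.4 -0.   0.6]
[0.0029, -0.0071, 0.159, 0.0157, 0.0, 0.0041]
```

Emit:
carry_out:
  rows:
    - [0.001,-0.002,0.04,0.0157,0,0.004]
    - [0.003,-0.006,0.08,0.0157,0,0.004]
    - [0.003,-0.007,0.115,0.0157,0,0.004]
    - [0.003,-0.007,0.137,0.0157,0,0.004]
    - [0.003,-0.007,0.137,0.0157,0,0.004]

```text
clock: 32.45
tool_pos: [0.6923, -0.0939, 0.0633]
orientation: [-179.4, -0.1, -82.9]
force: [-0.4, 0.6, -0.0]
opening: 0.0004
gripper_force: 0.0
```

Emit:
carry_out:
  rows:
    - [0,0,0.005,0,0,0]
    - [0,0,0.01,0,0,0]
    - [0,0,0.015,0,0,0]
    - [0,0,0.02,0,0,0]
    - [0,0,0.024,0,0,0]

```text
clock: 33.08
tool_pos: [0.6927, -0.0941, 0.0391]
orientation: [-179.3, -0.0, -83.0]
force: [-0.3, 0.6, -0.2]
opening: 0.0005
gripper_force: 0.0
```

Emit:
carry_out:
  rows:
    - [0,0.0055,0,-0.011,0,0]
    - [0,0.0055,0.004,-0.011,0,0]
    - [0,0.0055,0.008,-0.011,0,0]
    - [0,0.0055,0.01,-0.011,0,0]

```text
clock: 33.58
tool_pos: [0.6873, -0.0947, 0.029]
orientation: [-180.0, -0.0, -83.0]
force: [-0.4, -0.6, -0.1]
opening: 0.0004
gripper_force: 0.0
```

Emit:
carry_out:
  rows:
    - [0,0,0.002,0,0,0]
    - [0,0,0.003,0,0,0]

```text
clock: 33.83
tool_pos: [0.6874, -0.0948, 0.0262]
orientation: [-180.0, -0.0, -83.0]
force: [-0.3, 0.2, 0.3]
opening: 0.0002
gripper_force: 0.0
```

Emit:
carry_out:
  rows:
    - [0,0,0.002,0,0,0]
    - [0,0,0.003,0,0,0]

```text
clock: 34.08
tool_pos: [0.6874, -0.0947, 0.0233]
orientation: [-180.0, -0.0, -83.0]
force: [-0.5, 0.2, 1.2]
opening: 0.0007
gripper_force: 0.0
```

Emit:
carry_out:
  rows:
    - [0,0,0.001,0,0,0]
    - [0,0,0.002,0,0,0]

```text
clock: 34.33
tool_pos: [0.6875, -0.0947, 0.0213]
orientation: [-180.0, -0.0, -83.0]
force: [0.2, 0.5, 0.2]
opening: 0.0004
gripper_force: 0.0
```

Emit:
carry_out:
  rows:
    - [0,0,0.001,0,0,0]
    - [0,0,0.002,0,0,0]

```text
clock: 34.58
tool_pos: [0.6875, -0.0947, 0.0193]
orientation: [-180.0, -0.0, -83.0]
force: [-0.0, -0.1, -0.5]
opening: 0.0008
gripper_force: 0.0
```

Emit:
carry_out:
  rows:
    - [0,0,0.001,0,0,0]
    - [0,0,0.002,0,0,0]

```text
clock: 34.83
tool_pos: [0.6875, -0.0948, 0.0175]
orientation: [-180.0, -0.0, -83.0]
force: [-0.3, 0.5, 2.1]
opening: 0.0003
gripper_force: 1.0
```

Emit:
carry_out:
  rows:
    - [0,0,0.001,0,0,0]
    - [0,0,0.002,0,0,0]

```text
clock: 35.08
tool_pos: [0.6875, -0.0947, 0.0155]
orientation: [-180.0, -0.0, -83.0]
force: [-1.4, -0.0, 2.7]
opening: 0.0002
gripper_force: 1.5
```

Emit:
carry_out:
  rows:
    - [0,0,0.001,0,0,0]
    - [0,0,0.002,0,0,0]

```text
clock: 35.33
tool_pos: [0.6875, -0.0947, 0.0135]
orientation: [-180.0, -0.0, -83.0]
force: [-2.7, 0.0, 4.2]
opening: 0.0004
gripper_force: 2.1
```

Emit:
carry_out:
  rows:
    - [0,0,0.001,0,0,0]
    - [0,0,0.001,0,0,0]

```text
clock: 35.58
tool_pos: [0.6875, -0.0947, 0.0126]
orientation: [-180.0, -0.0, -83.0]
force: [-1.5, 0.2, 4.8]
opening: 0.0005
gripper_force: 2.6
```

Emit:
carry_out:
  rows:
    - [0,0,0.001,0,0,0]
    - [0,0,0.001,0,0,0]

```text
clock: 35.83
tool_pos: [0.6876, -0.0948, 0.0125]
orientation: [-179.9, -0.0, -83.0]
force: [-4.3, 1.5, 10.8]
opening: 0.0004
gripper_force: 5.4
```

Emit:
carry_out:
  rows:
    - [0,0,0.001,0,0,0]
    - [0,0,0.001,0,0,0]
    - [0,0,0.001,0,0,0]

```text
clock: 36.2
tool_pos: [0.6876, -0.0948, 0.0124]
orientation: [-179.9, -0.0, -82.9]
force: [-6.2, 2.5, 15.8]
opening: 0.0006
gripper_force: 8.1
```

Emit:
carry_out:
  rows:
    - [0,0,-0.004,0,0,0]
    - [0,0,-0.01,0,0,0]
    - [0,0,-0.03,0,0,0]
    - [0,0,-0.07,0,0,0]
    - [0,0,-0.12,0,0,0]
    - [0,0,-0.18,0,0,0]
    - [0,0,-0.24,0,0,0]
    - [0,0,-0.3,0,0,0]

```text
clock: 37.2
tool_pos: [0.687, -0.0947, 0.3121]
orientation: [-180.0, 0.0, -83.0]
force: [1.2, 0.5, -0.4]
opening: 0.0005
gripper_force: 0.0
```

Emit:
carry_out:
  rows:
    - [0,0,-0.04,0,0,0]
    - [-0.04,0.04,-0.06,0,0,0]
    - [-0.06,0.08,-0.06,0,0,0]
    - [0.0,0.13,-0.06,0,0,0]
    - [0.03,0.18,-0.06,0,0,0]
    - [0.06,0.23,-0.06,0,0,0]
    - [0.09,0.27,-0.06,0,0,0]
    - [0.09,0.27,-0.06,0,0,0]

```text
clock: 38.2
tool_pos: [0.4279, -0.2188, 0.3712]
orientation: [-179.8, -0.0, -83.2]
force: [0.0, 0.6, -0.4]
opening: 0.0006
gripper_force: 0.0
```

Run:
```python
from h import *
o=telemetry.get_obs();print(o["clock"],np.round(o["tool_pos"],4),np.round(o["force"],1))
t=viewer.snapshot("top");s=viewer.snapshot("side");np.save("t10.npy",t);np.save("s10.npy",s)
cv2.imwrite("pics/t10.png",t[:,:,::-1]);cv2.imwrite("pics/s10.png",s[:,:,::-1])
t0=np.load("top.npy")
def dark(im,x0,x1,y0,y1,s=2,th=75):
    for y in range(y0,y1,s):print(y,"".join(".#"[int(k)] for k in im[y,x0:x1].max(1)<th))
print("pred",proj("top",[.6705,.038,.27]),proj("top",[.6705,.038,.036]));dark(t,275,350,126,192)
for n,(a,b,c,d) in dict(short=(355,395,215,250),key=(350,390,140,185),bottle=(165,220,165,210),tape=(160,210,110,160),mug=(128,190,220,262),jar=(450,505,185,225),wrench=(405,490,240,280)).items():
    print(n,np.abs(t[c:d,a:b].astype(int)-t0[c:d,a:b]).mean().round(1))
```

```text
38.2 [ 0.4279 -0.2188  0.3712] [ 0.   0.6 -0.4]
pred [309.75641441 146.693951  ] [310.5131971 168.1786282]
126 ...........................................................................
128 ...........................................................................
130 ...........................................................................
132 ...........................................................................
134 .....................................####..................................
136 ............................##################.............................
138 ..........................#####################............................
140 .........................########################..........................
142 .........................#########################.........................
144 ........................###########################........................
146 .......................############################........................
148 .......................############################........................
150 ........................#####
[... 1012 characters left out ...]
.....................########....####........####.........................
178 .......................##########..........######..........................
180 ........................########################...........................
182 ...............#...........##################..............................
184 ..............#................########....................................
186 ............#..............................................................
188 ...........#...............................................................
190 ...........................................................................
short 1.6
key 13.3
bottle 0.8
tape 0.6
mug 0.8
jar 0.8
wrench 0.7
```

Run:
```python
from h import *
a=ray("top",285.5,156.75,.045);b=ray("top",331.75,150,.045);d=(b-a)[:2];d/=np.linalg.norm(d)
n=np.array([-d[1],d[0]]);n=n if n[0]>0 else -n
print("wall",a,b,"dock yaw",np.degrees(np.arctan2(n[1],n[0])))
for nm,c in(("disc",[.6705,.038]),("foot now",ray("top",311.3,169.5,.036)[:2]),("head now",ray("top",312,148.3,.27)[:2])):
    c=np.array(c);print(nm,c.round(4),"gap to wall face",round(float(n@(a[:2]-c)),4),"lateral to mid",round(float(d@(c-(a+b)[:2]/2)),4))
# top camera: head as circle via Hough in both views is overkill; foot side-view blob
s=np.load("s10.npy");print("side pred home foot",proj("side",[.6705,.038,.036]))
for y in range(185,235,2):print(y,"".join(".#"[int(k)] for k in s[y,255:325].max(1)<60))
```

```text
wall [0.69486257 0.09475478 0.045     ] [ 0.71116138 -0.01012393  0.045     ] dock yaw 8.833463117014722
disc [0.6705 0.038 ] gap to wall face 0.0328 lateral to mid -0.0007
foot now [0.6675 0.0362] gap to wall face 0.0361 lateral to mid 0.0006
head now [0.6678 0.0342] gap to wall face 0.0361 lateral to mid 0.0026
side pred home foot [287.50415617 208.65886171]
185 .......................###################.#############..........###.
187 .......................###################.############..........###..
189 ...........#...........###############################..........####..
191 .........##########....####################################....###....
193 ........####...######..####################################...........
195 ......######..######....###################........##.............#...
197 .....#############......##################....###..........########.#.
199 ....####...######......###..######################..################..
201 ..##############.....##########..##################################...
203 .####...#######.....###########.....######################
[... 437 characters left out ...]
###.#....................
217 ####.......####.....############################......................
219 #############........###########################......................
221 ############..............#####################.......................
223 ################.#..............##############........................
225 #######################.#........###########..........................
227 ....########################......########............................
229 ...........#.#################.....##.................................
231 ....................###########......#................................
233 ...........................#####......##..............................
```

Run:
```python
import numpy as np
t0=np.load("top.npy").max(2).astype(int);t=np.load("t10.npy").max(2).astype(int)
for c in(304,307,310,313,316):print(c,"disc",t0[178:190,c],"foot",t[178:190,c])
for r in(170,173,176):print(r,"disc L",t0[r,292:300],"R",t0[r,320:330],"foot L",t[r,292:300],"R",t[r,320:330])
```

```text
304 disc [ 42  39  41  42  43  62 111 168 194 198 199 194] foot [ 44  42  39  33  35  58 112 167 194 199 198 193]
307 disc [ 43  44  44  44  43  46  61 119 183 199 203 202] foot [ 69  53  43  44  41  34  56 119 182 199 204 201]
310 disc [ 45  45  44  47  46  46  52 106 179 199 203 205] foot [ 81  71  57  48  45  40  43 105 179 198 204 205]
313 disc [ 51  50  49  49  50  51  71 128 184 200 204 205] foot [ 83  78  61  51  49  45  62 125 183 200 204 206]
316 disc [ 53  53  54  53  55  73 128 185 202 202 202 203] foot [ 80  65  56  54  54  54 108 180 202 202 203 204]
170 disc L [119 106 103  69  33  20  24  25] R [ 55  57  58  61  86 143 176 142 128 134] foot L [119 108 105  71  34  27  35  39] R [44 48 57 58 56 57 60 73 85 89]
173 disc L [123 109  97  73  40  25  24  23] R [ 56  58  59  64 100 165 189 143 111 116] foot L [125 108  97  75  41  27  35  38] R [63 61 60 56 57 62 75 81 81 86]
176 disc L [130 116 106 106  79  42  23  20] R [ 58  58  64  95 155 192 202 198 191 176] foot L [130 117 106 106  79  42  26  27] R [ 75  64  61  62  65  85 113 120 119 111]
```

The front edge of the foot now lies within about half a millimetre of the edge of the home mark. The bystanders look unchanged and the arm is clear, so I'm handing in.

```bash
python3 -c "
from plant import workorder
print(workorder.close_job())"
```

```text
the job is handed in; nothing more can be done
None
```

The tall microphone stands upright in the dock, pushed until it would go no further. The key was then pressed to its stop and released, the other things look unmoved in the overhead picture, and the job was handed in at about 38 s with no verdict returned.

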